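# Read a watch's rate on a coasting motion tester

## Robot

A 6-joint arm with a two-finger parallel gripper is mounted at the origin on the work surface. World frame = base frame: x ahead of the robot, y to its left, z up, the work surface at z = 0. Lengths are in m, angles in rad, forces in N, time in s.
With the tool pointing down it reaches from about 0.25 to 0.725 m from the base axis. Payload 4 kg.
Tool frame: the origin (TCP) lies between the finger pads; the fingertips stand 17 mm ahead of it and the grasp point (between the pads) lies 2 mm behind it; z points along the fingers, x is the direction in which the jaws open and shut, and the axes are right-handed (so a half turn about z gives the same grasp; the last joint's range is limited). The gripper opens to 85 mm and grips with 20 to 120 N. Pads are 22 mm wide; open, the fingers measure 114 mm over their backs; the gripper's body (76 mm by 85 mm) begins 54 mm behind the grasp point. The pads swing forward as they close: fully open they stand 13 mm farther back than shut.
Start: joints at [-1.263, 0.241, 0.005, 1.335, 0, 1.571], TCP at [0.151, -0.477, 0.248] pointing down, gripper open.
Joint ranges: [-2.72, 2.72], [-1.05, 1.87], [-1.09, 1.28], [-1.99, 2.15], [-1.42, 1.44], [-3.14, 3.14]. Speed limits (rad/s): [2.79, 2.79, 3.14, 3.14, 3.14, 3.14].

## Interface

Orientations are given as a unit quaternion [x, y, z, w].
In Python, from workcell import telemetry, cams, workorder gives the robot as it stands. The module is installed in compiled form; this text tells all that it offers.
- The arm moves only by the tool apply_moves, never from a script. Its argument "moves" is a list that holds one entry, the list of rows, each a list of 4 numbers: the shift along the tool's x, y, z in mm, then the turn about the tool's z in degrees. A call has exactly 10 rows; each row shifts and turns the pose as measured when the row begins, along the tool's axes as they then stand; what a row does not reach is not made up. A row lasts 1/10 s, in which the tool goes at most 50 mm and 8.59 degrees, less where a joint would pass 70% of its speed; a pose out of reach is approached as far as the arm can. A call with a gripper value outside its range is refused whole. "hand" is the gripper's target within -1 to 1 (fully open at 1, half-way at 0, shut at -1), set as the call begins (left out, the last holds). The fingers move at their own pace and stop on an object; the grip force is fixed at half the most. Time passes only in rows, so rows that do not move let the fingers close, or fill a call up. It gives the time, the measured TCP pose, the force and the opening at its end, in the units of the state.
- telemetry.get_obs(): the state, without advancing time (a new reading comes with each control period).
- cams.camera(name): name is "scene" or "side" or "wrist"; returns a dict with "color" (400x640x3 uint8, red, green, blue), "fovy" (degrees; the focal length in pixels is half the picture's height over the tangent of half this angle, whatever the lens; pixels are square), "cx", "cy" (the principal point, pixels), "k1" (the pictures are not rectified: a ray, as slopes to the right and down, at radius r is drawn at 1 + k1 r^2 times it, then the intrinsics apply), "camera_from_world" (4x4, takes a point from world to camera coordinates). Camera axes: x right, y down, z forward; pixel columns grow to the right and rows downward; lengths in m; the calibration is good to about 2 mm. A picture is of the moment at which its call begins. There is no depth.
- workorder.job_done(): hands the job in, once; it reports no verdict.
The state is a dict: "clock": time; "joint_pos": joint angles; "joint_vel": joint speeds; "tau": joint torques, N m; "eef_pos": TCP position; "tool_rot": TCP orientation; "ft_force": force on the tool from outside, world axes, zero at the start; "ft_torque": the same for the moment, N m; "grip_width": finger opening in m.
Only numpy, scipy, OpenCV 4.12 (cv2) and the standard library are available. Lean on these libraries where they do the work, as an engineer would, in place of code of your own. Each camera call takes 0.05 s, during which the arm holds its last target. There are 200 camera calls.

## Task

Pick up the hand-held pick-up from its rubber rest, then use it to give the carousel's steel peg a gentle push, so that the carousel coasts freely at about a third of a turn per second and never faster than half a turn per second. While it coasts, untouched, keep the pick-up's face close above the watch's glass and travel round with the watch for a continuous reading of eight seconds; then set the pick-up gently back upright on its rest and let go. Leave everything else on the bench alone; the carousel may still be coasting at the end.

Things in the scene. Friction and masses are not known exactly. Their poses are not given: they have to be found in the camera images.
- carousel: Watch motion tester: flat aluminium turntable, 280 mm across, 12 mm thick, no motor, turning endlessly both ways about a vertical axis on a pedestal fixed to the bench. Origin: on the axis at the disc's underside, 43 mm above the bench; z up, x towards the watch, so yaw is its turning angle. On it, 100 mm from the axis: watch (+x), steel push peg (-x), two empty holders (+y, -y).
- hub (a point): Top centre of the turntable's hub, on the axis, 26 mm above the carousel's origin; hub 36 mm across. Carousel: nominal 1.8 kg, inertia 0.017 kg m2, bearing drag 0.0006 N m s/rad plus 0.0003 N m, so a coasting carousel slows with a time constant of roughly 20 s (mass varies). Empty holders: grey blocks 44 mm square, tops 46 mm above the carousel's origin.
- watch_glass (a point): Centre of the glass of a round steel watch, 42 mm across, white dial, face up on a 44 mm square holder on the carousel, 100 mm from the axis, 99 mm above the bench. Reading runs only while the upright held pick-up's face is 3 to 35 mm above the glass and within 20 mm sideways of this point, the carousel turns over 0.7 rad/s and nothing touches it; a break restarts the 8 s.
- peg_top (a point): Top centre of the upright round steel push peg on the carousel, 16 mm in diameter, 44 mm tall above the disc, 100 mm from the axis, across from the watch; its top is level with the watch's glass (99 mm above the bench).
- pickup: Hand-held timing pick-up, loose, shaped like a rubber stamp: a black round head 36 mm in diameter and 30 mm tall below, an aluminium round grip stem 24 mm in diameter and 70 mm long above it; 100 mm tall in all, 0.15 kg. Origin: centre of its underside (the sensing face); z points up along the stem. Grip the stem about 70 to 85 mm above the face.
- pickup_face (a point): Centre of the flat sensing face under the pick-up's black head; the same point as the pick-up's origin.
- rest_top (a point): Centre of the top of the pick-up's rest: a flat square black rubber pad, 100 mm square, 6 mm thick, fixed to the bench; the pick-up stands on it at the start.
- loupe: Bystander: black eye loupe, 52 mm across, 34 mm tall, standing on the bench. Leave alone.
- jar: Bystander: small glass jar with a white cap, 44 mm across, 60 mm tall. Leave alone.
- parts_tray: Bystander: white divided parts tray, 130 x 100 x 25 mm. Leave alone.
- cup: Bystander: open steel cup, 70 mm across, 55 mm tall. Leave alone.
There are look-alikes about, which are no part of the job. Leave any pink look-alike of the pickup alone.

How it is judged:
By the outcome, as a careful person would: the job done as asked, in the order asked, and still so for the second after the job is handed in, with the robot touching nothing.
It also fails if it takes over 72 s, if anything falls off the work surface, if the arm or the gripper's body presses on something with over 40 N, if the wrist force passes 120 N, or if a joint passes its speed limit or range.

## Working session

There is one attempt and no reset: what is moved stays moved. The work goes in short steps, Python scripts to look and compute and a tool call to move; the robot and the scene stay as the last step left them, time stands still between calls to the robot, and variables do not carry over. Pictures are saved under pics/ and viewed, about 8 in all and at most 12, crops included, and the job is handed in when it is done.

Besides the shell and the picture viewer there is one more tool, called after "Request:" as name(argument=value, ...) on one line, values as JSON. apply_moves: Moves the arm, as the interface text tells. Its arguments: {"type":"object","properties":{"moves":{"type":"array"},"hand":{"type":"number"}},"required":["moves"]}

```bash
mkdir -p pics; cat > h.py <<'E'
import numpy as np, cv2
from workcell import telemetry, cams, workorder
def cam(n):
    c=cams.camera(n); return c
def K(c):
    f=200/np.tan(np.radians(c['fovy'])/2); return np.array([[f,0,c['cx']],[0,f,c['cy']],[0,0,1.]])
def D(c): return np.array([c['k1'],0,0,0,0.])
def ray(c,px):
    u=cv2.undistortPoints(np.array([[px]],float),K(c),D(c))[0,0]
    T=np.array(c['camera_from_world']); R=T[:3,:3]
    return -R.T@T[:3,3], R.T@np.array([u[0],u[1],1.])
def onz(c,px,z):
    o,d=ray(c,px); return o+d*(z-o[2])/d[2]
def proj(c,p):
    T=np.array(c['camera_from_world']); R=T[:3,:3]
    return cv2.projectPoints(np.array(p,float).reshape(-1,1,3),cv2.Rodrigues(R)[0],T[:3,3],K(c),D(c))[0][:,0]
def save(c,name): cv2.imwrite('pics/'+name,cv2.cvtColor(c['color'],cv2.COLOR_RGB2BGR))
E
python3 - <<'E'
from h import *
import pickle
o=telemetry.get_obs(); print(o)
cs={n:cam(n) for n in('scene','side','wrist')}
pickle.dump(cs,open('c0.pkl','wb'))
for n,c in cs.items():
    save(c,n+'0.png'); print(n,c['fovy'],c['cx'],c['cy'],c['k1'],ray(c,(320,200)))
E
```

```text
{'clock': 0.0, 'joint_pos': array([-1.26302162e+00,  2.41407638e-01,  3.77532856e-03,  1.33522331e+00,
       -1.95829572e-05,  1.57081081e+00]), 'joint_vel': array([ 0.00104746,  0.00144367, -0.0012357 , -0.00014354, -0.00110188,
       -0.00085987]), 'tau': array([ 1.12432721e-03, -3.72315645e+01,  2.52410477e+01,  1.70006684e-02,
        2.88040937e-04,  9.49187267e-06]), 'eef_pos': array([ 0.15128773, -0.47595225,  0.2474351 ]), 'tool_rot': array([ 8.07131803e-01, -5.90370386e-01, -8.36851282e-04, -5.99958816e-04]), 'ft_force': array([0.96476843, 0.11396269, 0.05065531]), 'ft_torque': array([0.01956938, 0.01693408, 0.01319591]), 'grip_width': 0.08567617437241129}
scene 52.602003770762444 315.2506002706124 197.53556926484356 -0.04654536931123927 (array([ 1.189869  , -0.09883625,  0.91945292]), array([-0.62597099,  0.06646795, -0.77712108]))
side 52.399158735499014 313.0325604529227 193.92406297419421 -0.013024386689194097 (array([0.10406357, 0.87487914, 0.7348287 ]), array([ 0.32746109, -0.77455588, -0.54161769]))
wrist 69.54950931028068 316.7477831738746 200.51343792393797 -0.006806841463595715 (array([ 0.23181241, -0.44982206,  0.37372185]), array([-0.30434944, -0.10607534, -0.94670487]))
```

View pics/scene0.png

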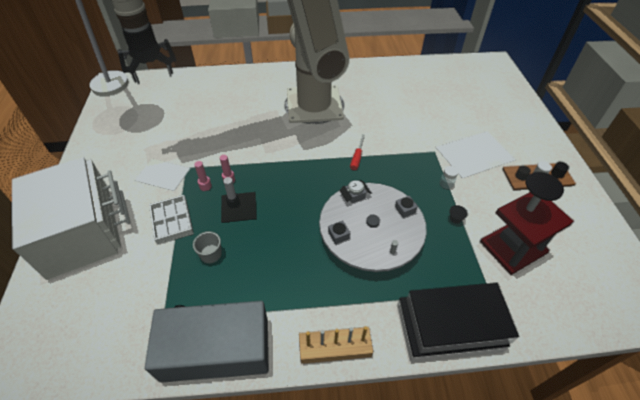

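View pics/side0.png

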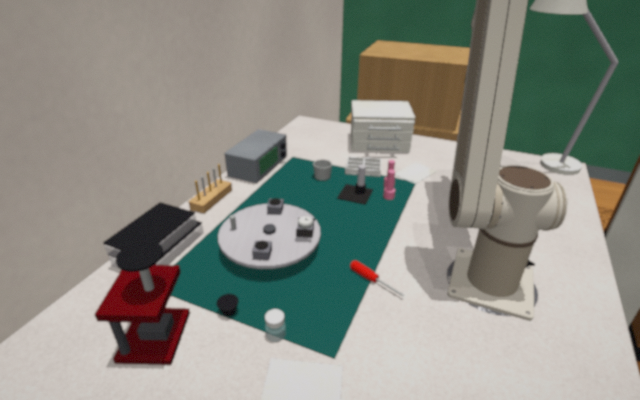

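Scene: the carousel's hub is at about (373,221), the watch at (355,187) and the peg at (395,245). The pick-up stands at (230,190) on the pad at (238,207), with pink look-alikes at (203,175) and (225,165). In the side view the hub is at (269,229), the watch at (305,222), the peg at (233,222) and the pick-up at (361,178). I'll enlarge these areas.

```bash
python3 - <<'E'
from h import *
import pickle
cs=pickle.load(open('c0.pkl','rb'))
def crop(n,x,y,w,h,s):
    return cv2.resize(cs[n]['color'][y:y+h,x:x+w],None,fx=s,fy=s,interpolation=cv2.INTER_CUBIC)
a=crop('scene',310,170,130,100,3); b=crop('side',210,185,130,100,3)
c=crop('scene',180,145,130,100,3); d=crop('side',320,135,130,100,3)
m=np.vstack([np.hstack([a,b]),np.hstack([c,d])])
cv2.imwrite('pics/crop1.png',m[:,:,::-1]); print(m.shape)
E
```

```text
(600, 780, 3)
```

View pics/crop1.png

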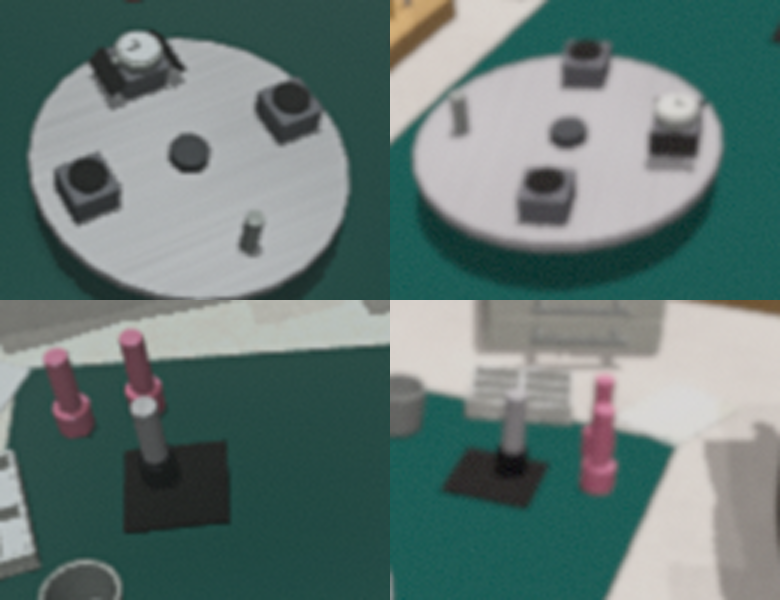

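The crop shows hub, watch, peg, two empty holders, pick-up and two pinks clearly. Next I'll turn the pixels into positions, with an ellipse check of the disc.

```bash
python3 - <<'E'
from h import *
import pickle
cs=pickle.load(open('c0.pkl','rb'))
o={'scene':(310,170),'side':(210,185)}
q={'scene':(180,145),'side':(320,135)}
P={'hub':((190,149),(178,128),.069,o),'watch':((138,46),(287,107),.099,o),'peg':((254,215),(69,97),.099,o),
'ptop':((144,105),(125,90),.106,q),'pink1':((57,57),(213,80),.1,q),'pink2':((132,38),(213,80),.1,q)}
for k,(a,b,z,of) in P.items():
    r=[]
    for n,p in(('scene',a),('side',b)):
        px=((p[0]+.5)/3-.5+of[n][0],(p[1]+.5)/3-.5+of[n][1]); r.append(onz(cs[n],px,z)[:2])
        if n=='scene': rays=[ray(cs[n],px)]
        else: rays.append(ray(cs[n],px))
    A=0;B=0
    for O,d in rays:
        d=d/np.linalg.norm(d); M=np.eye(3)-np.outer(d,d); A=A+M; B=B+M@O
    print(k,np.round(r,4).tolist(),'tri',np.round(np.linalg.solve(A,B),4))
# disc: undistorted rays on top plane z=.055, circle fit
for n,(x0,y0,w,h) in {'scene':(310,172,130,105),'side':(205,190,130,90)}.items():
    c=cs[n]; im=c['color'][y0:y0+h,x0:x0+w]; hsv=cv2.cvtColor(im,cv2.COLOR_RGB2HSV)
    m=((hsv[...,1]<45)&(hsv[...,2]>115)).astype(np.uint8)
    ct=max(cv2.findContours(m,cv2.RETR_EXTERNAL,cv2.CHAIN_APPROX_NONE)[0],key=cv2.contourArea)[:,0]
    p=np.array([onz(c,(a+x0,b+y0),.055)[:2] for a,b in ct])
    from scipy.optimize import least_squares
    s=least_squares(lambda v:np.hypot(*(p-v[:2]).T)-v[2],[.6,.1,.14],loss='soft_l1',f_scale=.002)
    print(n,'disc',s.x)
# pad corners
c=cs['scene']
for p in((124,147),(227,141),(229,223),(124,231)):
    print('pad',onz(c,((p[0]+.5)/3-.5+180,(p[1]+.5)/3-.5+145),.006))
c=cs['side']
for p in((75,149),(158,163),(139,206),(53,190)):
    print('padS',onz(c,((p[0]+.5)/3-.5+320,(p[1]+.5)/3-.5+135),.006))
# jaw camera etc
for n,p in(('jar',(450,176)),('loupe',(458,213)),('cup',(207,240))): print(n,onz(cs['scene'],p,.05))
E
```

```text
hub [[0.5819, 0.1051], [0.5793, 0.1067]] tri [0.5805 0.1053 0.0675]
watch [[0.486, 0.072], [0.4846, 0.0741]] tri [0.4852 0.0723 0.0978]
peg [[0.673, 0.1375], [0.6708, 0.1408]] tri [0.6722 0.1383 0.0972]
ptop [[0.4415, -0.2711], [0.4448, -0.2787]] tri [ 0.4433 -0.2711  0.1092]
pink1 [[0.3671, -0.3575], [0.3649, -0.3537]] tri [ 0.3656 -0.3578  0.0981]
pink2 [[0.3483, -0.288], [0.3649, -0.3537]] tri [ 0.3584 -0.2895  0.1231]
scene disc [0.58508335 0.10356236 0.13592157]
side disc [0.586535   0.10678793 0.14511202]
pad [ 0.40358117 -0.30935068  0.006     ]
pad [ 0.40510791 -0.20815556  0.006     ]
pad [ 0.50596272 -0.20588797  0.006     ]
pad [ 0.50644547 -0.30346955  0.006     ]
padS [ 0.50571363 -0.29667449  0.006     ]
padS [ 0.40735066 -0.30612453  0.006     ]
padS [ 0.39953995 -0.21056076  0.006     ]
padS [ 0.49682367 -0.20242642  0.006     ]
jar [0.43436636 0.36226225 0.05      ]
loupe [0.56865621 0.34330094 0.05      ]
cup [ 0.59478101 -0.32635495  0.05      ]
```

```bash
cat >> h.py <<'E'
from scipy.spatial.transform import Rotation as Ro
def smooth(n): t=np.arange(1,n+1)/n; return t*t*(3-2*t)
def rows(pts,turn=None):
    """world waypoints (one per row) -> tool rows from the measured pose; turn: deg/row about tool z"""
    o=telemetry.get_obs(); p=o['eef_pos']; R=Ro.from_quat(o['tool_rot']); out=[]
    turn=[0]*len(pts) if turn is None else turn
    for q,t in zip(pts,turn):
        d=R.inv().apply(np.array(q)-p); out.append([round(float(v)*1000,1) for v in d]+[t]); p=np.array(q); R=R*Ro.from_euler('z',t,degrees=True)
    print(out)
def st():
    o=telemetry.get_obs(); R=Ro.from_quat(o['tool_rot']).as_matrix()
    print('t',round(o['clock'],2),'p',np.round(o['eef_pos'],4),'xaz',np.degrees(np.arctan2(R[1,0],R[0,0])).round(2),'zdir',R[:,2].round(4),'j',np.round(o['joint_pos'],2),'F',np.round(o['ft_force'],1),'w',round(o['grip_width'],4))
    return o
E
python3 - <<'E'
from h import *
o=st(); p=o['eef_pos']; g=np.array([.443,-.273,.21])
rows([p+(g-p)*s for s in smooth(10)])
E
```

```text
t 0.15 p [ 0.1513 -0.4761  0.2476] xaz -72.36 zdir [-5.0e-04  1.6e-03 -1.0e+00] j [-1.26  0.24  0.    1.34 -0.    1.57] F [-0.1  0.3  0.1] w 0.0855
[[-2.9, -9.5, 1.1, 0], [-8.0, -25.8, 2.9, 0], [-11.8, -38.0, 4.2, 0], [-14.3, -46.2, 5.1, 0], [-15.6, -50.2, 5.6, 0], [-15.6, -50.2, 5.6, 0], [-14.3, -46.2, 5.1, 0], [-11.8, -38.0, 4.2, 0], [-8.0, -25.8, 2.9, 0], [-2.9, -9.5, 1.1, 0]]
```

Request:
apply_moves(moves=[[[-4,-14,1,0],[-9,-29,3,0],[-12,-38,4,0],[-14,-45,5,0],[-14,-46,5,0],[-14,-46,5,0],[-14,-45,5,0],[-12,-38,4,0],[-9,-29,3,0],[-3,-10,1,0]]])

```text
clock: 1.15
eef_pos: [0.4568, -0.2597, 0.2082]
tool_rot: [0.806, -0.592, -0.002, -0.002]
ft_force: [0.1, -1.0, 0.4]
grip_width: 0.0858
```

```bash
python3 - <<'E'
from h import *
st(); c=cam('wrist'); save(c,'w1.png'); import pickle; pickle.dump(c,open('w1.pkl','wb'))
E
```

```text
t 1.15 p [ 0.4568 -0.2597  0.2082] xaz -72.56 zdir [-1.0e-04  5.4e-03 -1.0e+00] j [-0.52  0.31 -0.    1.26  0.    2.32] F [ 0.1 -1.   0.4] w 0.0858
```

View pics/w1.png

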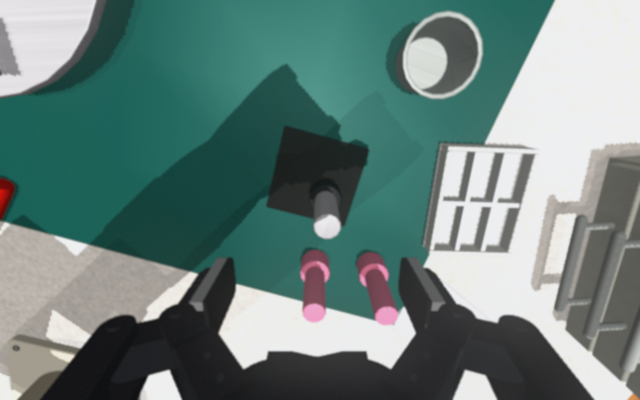

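The wrist picture shows the pick-up's stem top at about (327,226). The pinks' tops are at (314,312) and (386,315), and the pad is around (317,172). Next I'll locate the stem top.

```bash
python3 - <<'E'
from h import *
import pickle
st(); c=pickle.load(open('w1.pkl','rb'))
im=c['color']; sub=im[180:260,290:365]; hsv=cv2.cvtColor(sub,cv2.COLOR_RGB2HSV)
m=((hsv[...,2]>190)&(hsv[...,1]<40)).astype(np.uint8)
n,l,s,ce=cv2.connectedComponentsWithStats(m); i=1+s[1:,4].argmax(); u=ce[i]+[290,180]; print(s[i],u,onz(c,u,.106))
for p in((287,126),(367,152),(346,223),(268,206)): print(onz(c,p,.006))
for p in((314,312),(386,315)): print('pink',onz(c,p,.1))
E
```

```text
t 1.2 p [ 0.4571 -0.2595  0.2081] xaz -72.53 zdir [ 2.e-04  6.e-03 -1.e+00] j [-0.52  0.31 -0.    1.26  0.01  2.32] F [1.4 1.2 0.1] w 0.0856
[ 25  35  25  23 429] [327.30536131 226.65268065] [ 0.44257528 -0.2721867   0.106     ]
[ 0.50333726 -0.20848641  0.006     ]
[ 0.50286229 -0.3031671   0.006     ]
[ 0.41277536 -0.3093039   0.006     ]
[ 0.40545899 -0.21163806  0.006     ]
pink [ 0.34832407 -0.28921704  0.1       ]
pink [ 0.3665003  -0.35859659  0.1       ]
```

```bash
python3 - <<'E'
from h import *
o=st(); p=o['eef_pos']
rows([[.4425,-.272,.20],[.4425,-.272,.085]])
E
```

```text
t 1.2 p [ 0.4571 -0.2595  0.2081] xaz -72.53 zdir [ 2.e-04  6.e-03 -1.e+00] j [-0.52  0.31 -0.    1.26  0.01  2.32] F [1.4 1.2 0.1] w 0.0856
[[7.6, 17.7, 8.0, 0], [0.7, 0.2, 115.0, 0]]
```

Request:
apply_moves(moves=[[[4,9,4,0],[4,9,4,0],[0,0,8,0],[0,0,14,0],[0,0,14,0],[0,0,14,0],[0,0,8,0],[0,0,0,0],[0,0,0,0],[0,0,0,0]]])

```text
clock: 2.2
eef_pos: [0.4314, -0.2799, 0.1383]
tool_rot: [0.801, -0.599, -0.003, -0.001]
ft_force: [0.5, 0.5, -0.4]
grip_width: 0.0853
```

```bash
python3 - <<'E'
from h import *
o=st(); p=o['eef_pos']
rows([[.4425,-.272,p[2]],[.4425,-.272,.082]])
E
```

```text
t 2.2 p [ 0.4314 -0.2799  0.1383] xaz -73.54 zdir [-0.0026  0.0054 -1.    ] j [-0.58  0.35 -0.15  1.08  0.    2.28] F [ 0.5  0.5 -0.4] w 0.0853
[[-4.4, -12.9, 0.0, 0], [0.3, -0.1, 56.3, 0]]
```

Request:
apply_moves(moves=[[[-1,-2,0,0.5],[-1,-4,0,0.5],[-1,-3,0,0],[0,-1,0,0],[0,0,0,0],[0,0,3,0],[0,0,6,0],[0,0,6,0],[0,0,3,0],[0,0,0,0]]])

```text
clock: 3.2
eef_pos: [0.4423, -0.2738, 0.1203]
tool_rot: [0.796, -0.606, -0.001, -0.002]
ft_force: [-0.2, 0.3, -0.4]
grip_width: 0.0856
```

```bash
python3 - <<'E'
from h import *
o=st(); p=o['eef_pos']
rows([[.4425,-.272,p[2]],[.4425,-.272,.082]])
E
```

```text
t 3.2 p [ 0.4423 -0.2738  0.1203] xaz -74.56 zdir [ 2.0e-04  3.7e-03 -1.0e+00] j [-0.56  0.37 -0.16  1.04  0.    2.32] F [-0.2  0.3 -0.4] w 0.0856
[[-1.7, -0.7, 0.0, 0], [0.1, 0.0, 38.3, 0]]
```

Request:
apply_moves(moves=[[[-1,-0.5,0,0],[-0.7,0,4,0],[0,0,7,0],[0,0,8,0],[0,0,8,0],[0,0,6,0],[0,0,3,0],[0,0,1,0],[0,0,0,0],[0,0,0,0]]])

```text
clock: 4.2
eef_pos: [0.4419, -0.2717, 0.0793]
tool_rot: [0.796, -0.606, -0.002, -0.001]
ft_force: [-0.2, -0.1, -0.2]
grip_width: 0.0855
```

```bash
python3 - <<'E'
from h import *
o=st(); p=o['eef_pos']
rows([[.4425,-.272,p[2]],[.4425,-.272,.082]])
c=cam('wrist'); im=c['color']; save(c,'w2.png')
E
```

```text
t 4.2 p [ 0.4419 -0.2717  0.0793] xaz -74.58 zdir [-0.001   0.0044 -1.    ] j [-0.55  0.42 -0.22  0.94  0.    2.32] F [-0.2 -0.1 -0.2] w 0.0855
[[0.5, -0.5, -0.0, 0], [-0.0, -0.0, -2.7, 0]]
```

View pics/w2.png

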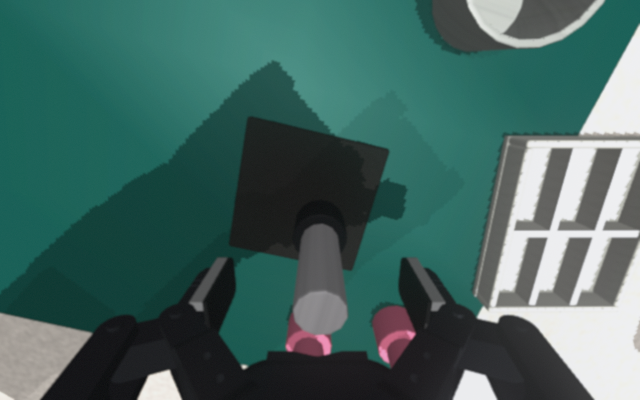

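The stem top at (320,311) lies between the pads, which are at x ≈ 215 and 420, so it is centred. I'll close the gripper.

Request:
apply_moves(moves=[[[0,0,0,0],[0,0,0,0],[0,0,0,0],[0,0,0,0],[0,0,0,0],[0,0,0,0],[0,0,0,0],[0,0,0,0],[0,0,0,0],[0,0,0,0]]], hand=-1)

```text
clock: 5.25
eef_pos: [0.4426, -0.2721, 0.0805]
tool_rot: [0.796, -0.606, -0.0, -0.002]
ft_force: [0.5, -0.5, 0.6]
grip_width: 0.0225
```

```bash
python3 - <<'E'
from h import *
o=st()
E
```

```text
t 5.25 p [ 0.4426 -0.2721  0.0805] xaz -74.58 zdir [ 0.0011  0.0031 -1.    ] j [-0.55  0.41 -0.21  0.94  0.    2.32] F [ 0.5 -0.5  0.6] w 0.0225
```

```bash
python3 - <<'E'
from h import *
o=st(); p=o['eef_pos']; g=np.array([.679,.085,.203])
z=[.10,.14,.18,.20]+[.203]*16
f=np.r_[0,0,smooth(18)]
pts=[[*(p[:2]+(g[:2]-p[:2])*a),b] for a,b in zip(f,z)]
rows(pts,[0,0,0]+[-6]*12+[-2.6]+[0]*4)
E
```

```text
t 5.25 p [ 0.4426 -0.2721  0.0805] xaz -74.58 zdir [ 0.0011  0.0031 -1.    ] j [-0.55  0.41 -0.21  0.94  0.    2.32] F [ 0.5 -0.5  0.6] w 0.0225
[[-0.1, -0.0, -19.5, 0], [-0.1, -0.1, -40.0, 0], [-2.6, -3.0, -40.0, 0], [-7.2, -8.2, -20.0, -6], [-9.8, -13.9, -2.9, -6], [-10.9, -19.5, 0.1, -6], [-10.5, -24.6, 0.1, -6], [-8.9, -28.9, 0.1, -6], [-6.3, -32.3, 0.1, -6], [-3.1, -34.5, 0.1, -6], [0.6, -35.5, 0.1, -6], [4.3, -35.3, 0.1, -6], [7.7, -33.8, 0.1, -6], [10.7, -31.1, 0.1, -6], [12.7, -27.4, 0.1, -6], [13.7, -22.9, 0.1, -2.6], [12.3, -18.6, 0.1, 0], [9.4, -14.2, 0.1, 0], [6.0, -9.1, 0.0, 0], [2.1, -3.2, 0.0, 0]]
```

Request:
apply_moves(moves=[[[0,0,-20,0],[0,0,-40,0],[-3,-3,-40,0],[-7,-8,-20,-6],[-10,-14,-2,-6],[-11,-20,0,-6],[-10,-25,0,-6],[-9,-29,0,-6],[-6,-32,0,-6],[-3,-34,0,-6]]])

```text
clock: 6.25
eef_pos: [0.538, -0.12, 0.2039]
tool_rot: [0.963, -0.271, -0.005, -0.002]
ft_force: [1.2, -0.4, -1.5]
grip_width: 0.0229
```

```bash
python3 - <<'E'
from h import *
o=st(); p=o['eef_pos']; g=np.array([.679,.085,.203])
t=np.arange(1,11)/10; f=1-(1-t)**2
rows([p+(g-p)*a for a in f],[-5]*9+[0])
E
```

```text
t 6.25 p [ 0.538  -0.12    0.2039] xaz -31.47 zdir [-0.008   0.0069 -0.9999] j [-0.22  0.37  0.07  1.28  0.    1.9 ] F [ 1.2 -0.4 -1.5] w 0.0229
[[2.5, -47.2, 0.2, -5], [5.9, -41.9, 0.2, -5], [8.4, -36.4, 0.2, -5], [10.0, -30.7, 0.2, -5], [10.7, -25.2, 0.1, -5], [10.5, -19.8, 0.1, -5], [9.5, -14.6, 0.1, -5], [7.7, -9.8, 0.1, -5], [5.1, -5.5, 0.0, -5], [1.9, -1.7, 0.0, 0]]
```

Request:
apply_moves(moves=[[[2,-42,0,-4],[5,-40,0,-4],[8,-36,0,-4],[10,-30,0,-4],[11,-25,0,-4],[11,-20,0,-4],[10,-14,0,-4],[8,-9,0,-3],[4,-4,0,0],[0,0,0,0]]])

```text
clock: 7.25
eef_pos: [0.683, 0.0821, 0.1943]
tool_rot: [1.0, 0.011, -0.011, -0.003]
ft_force: [-1.2, -0.5, -1.5]
grip_width: 0.0225
```

```bash
python3 - <<'E'
from h import *
o=st(); p=o['eef_pos']
rows([[.679,.092,.203]])
c=cam('scene'); save(c,'s2.png'); c=cam('wrist'); save(c,'w3.png')
E
```

```text
t 7.25 p [0.683  0.0821 0.1943] xaz 1.29 zdir [-0.0221  0.0067 -0.9997] j [0.12 0.67 0.54 1.46 0.01 1.66] F [-1.2 -0.5 -1.5] w 0.0225
[[-3.9, -10.1, -8.6, 0]]
```

Request:
apply_moves(moves=[[[-1,-2,0,0.6],[-1,-4,0,0.6],[-1,-3,0,0],[0,-1,0,0],[0,0,0,0],[0,0,0,0],[0,0,0,0],[0,0,0,0],[0,0,0,0],[0,0,0,0]]])

```text
clock: 8.35
eef_pos: [0.6781, 0.0892, 0.1964]
tool_rot: [1.0, -0.003, -0.011, -0.003]
ft_force: [0.2, -0.4, -1.3]
grip_width: 0.0227
```

```bash
cat >> h.py <<'E'
H=np.array([.580,.1057])
def arc(steps,dz=None,r=.1,sgn=1):
    """rows along a circle about the hub from the measured TCP; steps in mm"""
    o=telemetry.get_obs(); p=o['eef_pos']; d=p[:2]-H; a=np.arctan2(d[1],d[0]); r0=np.hypot(*d); print('ang',np.degrees(a).round(1),'r',r0.round(4))
    pts=[]; n=len(steps); z=p[2]
    for i,s in enumerate(steps):
        a+=sgn*s/1000/r; rr=r+(r0-r)*max(0,1-(i+1)/3); z+=(dz[i] if dz else 0)/1000
        pts.append([*(H+rr*np.array([np.cos(a),np.sin(a)])),z])
    rows(pts)
E
python3 - <<'E'
from h import *
o=st(); arc([3,5,8,10,12,14,16,18,20,21])
E
```

```text
t 8.35 p [0.6781 0.0892 0.1964] xaz -0.34 zdir [-0.0214  0.0062 -0.9998] j [0.13 0.66 0.52 1.45 0.01 1.7 ] F [ 0.2 -0.4 -1.3] w 0.0227
ang -9.5 r 0.0995
[[0.6, -2.9, 0.0, 0], [0.7, -4.9, 0.0, 0], [0.5, -8.0, 0.0, 0], [-0.5, -10.0, 0.1, 0], [-1.9, -11.8, 0.1, 0], [-4.0, -13.4, 0.2, 0], [-6.8, -14.5, 0.2, 0], [-10.3, -14.7, 0.3, 0], [-14.3, -13.9, 0.4, 0], [-17.7, -11.2, 0.4, 0]]
```

Request:
apply_moves(moves=[[[0.5,-3,0,0],[0.5,-5,0,0],[0.5,-8,0,0],[-0.5,-10,0,0],[-2,-12,0,0],[-4,-13.5,0,0],[-7,-14.5,0,0],[-10,-15,0,0],[-14,-14,0,0],[-18,-11,0,0]]])

```text
clock: 9.35
eef_pos: [0.622, 0.2056, 0.1972]
tool_rot: [1.0, -0.003, -0.011, -0.004]
ft_force: [-0.5, 0.5, -2.3]
grip_width: 0.0226
```

```bash
cat >> h.py <<'E'
def vel():
    "TCP planar speed from joint 1..: finite difference is impossible, so use a numeric planar model"
    o=telemetry.get_obs(); print('jv',np.round(o['joint_vel'],3)); p=o['eef_pos']; w=o['joint_vel'][0]
    print('tangential-about-base speed',np.round(w*np.hypot(p[0],p[1]),3))
E
python3 - <<'E'
from h import *
o=st(); vel(); arc([21,15,8,3,0,0])
E
```

```text
t 9.35 p [0.622  0.2056 0.1972] xaz -0.32 zdir [-0.0217  0.0074 -0.9997] j [0.31 0.59 0.41 1.4  0.01 1.89] F [-0.5  0.5 -2.3] w 0.0226
jv [ 0.269 -0.332 -0.562 -0.23   0.008  0.258]
tangential-about-base speed 0.176
ang 67.2 r 0.1083
[[-22.3, -3.7, 0.5, 0], [-15.8, 1.1, 0.3, 0], [-8.1, 2.8, 0.2, 0], [-3.0, 0.2, 0.1, 0], [0.0, 0.0, 0.0, 0], [0.0, 0.0, 0.0, 0]]
```

```bash
cat >> h.py <<'E'
def vxy(o):
    d=np.array([(.2414,.0038,.4995,.2475),(.31,0,.5255,.208),(.35,-.15,.514,.138),(.42,-.22,.5187,.0793),(.37,.07,.551,.204),(.67,.54,.688,.194),(.66,.52,.684,.196),(.59,.41,.655,.197),(.37,-.16,.5205,.1203)])
    q=d[:,0]-d[:,1]; A=np.block([[np.c_[np.sin(d[:,0]),np.cos(q),np.ones(9),np.zeros(9)]],[np.c_[np.cos(d[:,0]),-np.sin(q),np.zeros(9),np.ones(9)]]])
    x=np.linalg.lstsq(A,np.r_[d[:,2],d[:,3]],rcond=None)[0]; res=np.abs(A@x-np.r_[d[:,2],d[:,3]]).max()
    j,v=o['joint_pos'],o['joint_vel']; p=o['eef_pos']; R=np.hypot(*p[:2]); qd=v[1]-v[2]
    rd=x[0]*np.cos(j[1])*v[1]-x[1]*np.sin(j[1]-j[2])*qd; td=R*v[0]
    zd=-x[0]*np.sin(j[1])*v[1]-x[1]*np.cos(j[1]-j[2])*qd; u=p[:2]/R
    return rd*u+td*np.array([-u[1],u[0]]),zd,x,res
E
python3 - <<'E'
from h import *
o=telemetry.get_obs(); v,zd,x,res=vxy(o); print(v,np.hypot(*v),zd,x,res)
E
```

```text
[-0.19414689  0.1214754 ] 0.22901808969302284 0.0023549529477280146 [ 0.4729479   0.37761188  0.02085574 -0.12650129] 0.0036456569402917305
```

Request:
apply_moves(moves=[[[-8,-5,0,0],[0,0,0,0],[4,8,0,0],[12,20,0,0],[15,26,0,0],[15,26,0,0],[12,22,0,0],[8,14,0,0],[3,5,0,0],[0,0,0,0]]])

```text
clock: 10.35
eef_pos: [0.6862, 0.0823, 0.1958]
tool_rot: [1.0, -0.003, -0.009, -0.003]
ft_force: [0.0, -0.0, -3.1]
grip_width: 0.0228
```

```bash
python3 - <<'E'
from h import *
o=st(); print(vxy(o)[0]); a=np.radians(-3); rows([[*(H+.1*np.array([np.cos(a),np.sin(a)])),.1445]])
E
```

```text
t 10.35 p [0.6862 0.0823 0.1958] xaz -0.31 zdir [-0.0179  0.0056 -0.9998] j [0.12 0.68 0.55 1.46 0.01 1.69] F [ 0.  -0.  -3.1] w 0.0228
[ 0.00299217 -0.0058704 ]
[[-5.5, -17.8, 51.5, 0]]
```

Request:
apply_moves(moves=[[[-1,-3,0,0],[-2,-5,5,0],[-2,-5,9,0],[-1,-2,10,0],[0,0,10,0],[0,0,8,0],[0,0,5,0],[0,0,2,0],[0,0,0,0],[0,0,0,0]]])

```text
clock: 11.35
eef_pos: [0.6758, 0.1043, 0.1414]
tool_rot: [1.0, 0.001, -0.011, -0.003]
ft_force: [-0.2, 0.6, -1.5]
grip_width: 0.0227
```

```bash
python3 - <<'E'
from h import *
o=st(); print(vxy(o)[0]); arc([3,5,8,10,12,14,16,18,19,20],r=.098)
c=cam('side'); 
x,y,w,h=200,150,150,130
cv2.imwrite('pics/side2.png',cv2.resize(c['color'][y:y+h,x:x+w],None,fx=4,fy=4,interpolation=cv2.INTER_CUBIC)[:,:,::-1])
E
```

```text
t 11.35 p [0.6758 0.1043 0.1414] xaz 0.09 zdir [-0.0219  0.0063 -0.9997] j [0.15 0.68 0.42 1.33 0.01 1.72] F [-0.2  0.6 -1.5] w 0.0227
[ 0.0008546 -0.0032468]
ang -0.9 r 0.0958
[[0.7, -2.9, 0.0, 0], [0.5, -5.0, 0.0, 0], [-0.1, -8.0, 0.1, 0], [-2.0, -9.8, 0.1, 0], [-3.7, -11.4, 0.2, 0], [-6.0, -12.6, 0.2, 0], [-9.0, -13.2, 0.3, 0], [-12.5, -12.9, 0.4, 0], [-15.5, -10.9, 0.4, 0], [-18.3, -8.0, 0.5, 0]]
```

View pics/side2.png

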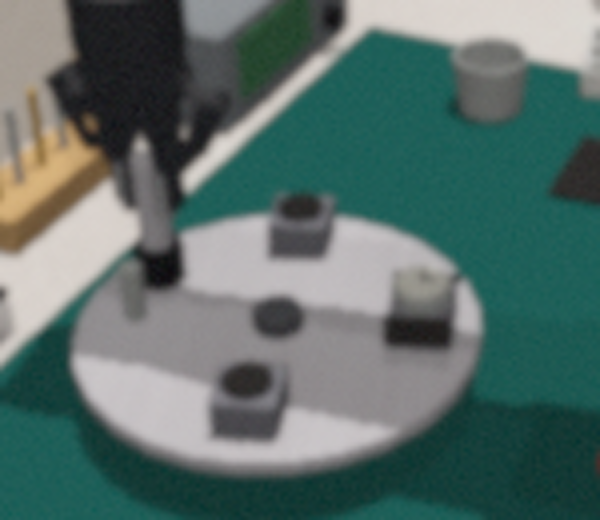

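The pick-up hangs upright with its black head at crop (158,262), just behind the peg at crop (132,290). It is clear of the disc and the carousel is undisturbed. Now the push.

Request:
apply_moves(moves=[[[0.5,-3,0,0],[0,-5,0,0],[-0.5,-8,0,0],[-2,-10,0,0],[-4,-11.5,0,0],[-6.5,-12.5,0,0],[-9.5,-13,0,0],[-13,-12.5,0,0],[-16,-10.5,0,0],[-18.5,-7.5,0,0]]])

```text
clock: 12.4
eef_pos: [0.6035, 0.207, 0.1447]
tool_rot: [1.0, 0.001, -0.009, -0.004]
ft_force: [0.7, -0.1, -2.5]
grip_width: 0.0226
```

```bash
python3 - <<'E'
from h import *
o=st(); v=vxy(o); print(v[0],np.hypot(*v[0]),v[1]); arc([20,16,10,3,0],dz=[40,15,0,0,0],r=.1)
E
```

```text
t 12.4 p [0.6035 0.207  0.1447] xaz 0.11 zdir [-0.0179  0.0085 -0.9998] j [0.32 0.58 0.25 1.25 0.01 1.89] F [ 0.7 -0.1 -2.5] w 0.0226
[-0.19963324  0.08499664] 0.21697432775054679 0.00455277219032682
ang 77.0 r 0.104
[[-21.4, -1.7, -39.6, 0], [-16.5, 2.0, -14.7, 0], [-9.7, 3.1, 0.1, 0], [-2.9, 0.7, 0.0, 0], [0.0, 0.0, 0.0, 0]]
```

Request:
apply_moves(moves=[[[-16,-2,-42,0],[-6,0,-6,0],[0,0,0,0],[0,0,0,0],[0,0,0,0],[0,0,0,0],[0,0,0,0],[0,0,0,0],[0,0,0,0],[0,0,0,0]]])

```text
clock: 13.4
eef_pos: [0.5756, 0.2139, 0.1902]
tool_rot: [1.0, 0.004, -0.013, -0.004]
ft_force: [0.7, 0.0, -1.5]
grip_width: 0.0226
```

```bash
cat >> h.py <<'E'
def watch(n='side',save_=None):
    t=telemetry.get_obs()['clock']; c=cam(n); im=c['color']; T=np.linspace(0,2*np.pi,360,endpoint=False)
    hsv=cv2.cvtColor(im,cv2.COLOR_RGB2HSV); m=((hsv[...,1]<35)&(hsv[...,2]>150)).astype(np.uint8)
    # score of bright, dark holder top: print candidates of bright blobs on the z=.099 ring
    S=[]
    R=np.array([[a,b] for a in np.linspace(-.012,.012,5) for b in np.linspace(-.012,.012,5)])
    for a in T:
        q=np.c_[H+.1*np.array([np.cos(a),np.sin(a)])+R,np.full(len(R),.099)]
        uv=np.round(proj(c,q)).astype(int); S.append(hsv[uv[:,1],uv[:,0],2].astype(float).mean())
    if save_: save(c,save_)
    return t,np.array(S),c
E
python3 - <<'E'
from h import *
import pickle
o=st(); 
c0=cam('side'); c1=cam('scene'); o1=st(); c2=cam('side'); pickle.dump((c0,c1,c2),open('coast.pkl','wb'))
a=[cv2.resize(c['color'][y:y+110,x:x+130],None,fx=3,fy=3,interpolation=cv2.INTER_CUBIC) for c,x,y in((c0,205,170),(c2,205,170))]
b=cv2.resize(c1['color'][160:280,305:445],None,fx=2.3,fy=2.3)
m=np.hstack(a); cv2.imwrite('pics/coast.png',m[:,:,::-1])
E
```

```text
t 13.4 p [0.5756 0.2139 0.1902] xaz 0.46 zdir [-0.0253  0.0086 -0.9996] j [0.35 0.51 0.25 1.33 0.02 1.91] F [ 0.7  0.  -1.5] w 0.0226
t 13.5 p [0.5756 0.214  0.1903] xaz 0.47 zdir [-0.0251  0.0086 -0.9996] j [0.35 0.51 0.25 1.33 0.02 1.91] F [-0.1  0.3 -1.6] w 0.0226
```

View pics/coast.png

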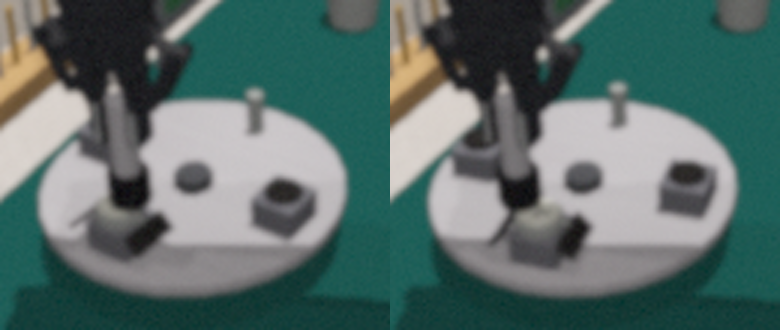

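```bash
python3 - <<'E'
from h import *
import pickle
c0,c1,c2=pickle.load(open('coast.pkl','rb'))
def ang(c,p,z,off=(205,170),s=3):
    q=onz(c,((p[0]+.5)/s-.5+off[0],(p[1]+.5)/s-.5+off[1]),z); d=q[:2]-H; return np.degrees(np.arctan2(d[1],d[0])).round(1),np.hypot(*d).round(3)
for n,c,peg,w,ho in(('0',c0,(255,92),(122,212),(283,192)),('2',c2,(618-390,88),(542-390,217),(687-390,173))):
    print(n,'peg',ang(c,peg,.099),'watch',ang(c,w,.099),'holder',ang(c,ho,.089))
E
```

```text
0 peg (np.float64(-96.9), np.float64(0.103)) watch (np.float64(87.3), np.float64(0.108)) holder (np.float64(170.7), np.float64(0.101))
2 peg (np.float64(-81.5), np.float64(0.099)) watch (np.float64(101.6), np.float64(0.105)) holder (np.float64(-172.2), np.float64(0.1))
```

```bash
cat >> h.py <<'E'
def holders(c,show=False):
    "yaw (mod 90... watch angle mod 180) candidates from dark round holder tops, as blobs cast on z=.089"
    hsv=cv2.cvtColor(c['color'],cv2.COLOR_RGB2HSV); m=((hsv[...,2]<75)&(hsv[...,1]<110)).astype(np.uint8); out=[]
    n,l,s,ce=cv2.connectedComponentsWithStats(m)
    for i in range(1,n):
        if 20<s[i,4]<220:
            d=onz(c,ce[i],.089)[:2]-H; r=np.hypot(*d)
            if .085<r<.118: out.append((round(float(np.degrees(np.arctan2(d[1],d[0]))),1),round(float(r),4),int(s[i,4])))
    return out
E
python3 - <<'E'
from h import *
import pickle
for c in pickle.load(open('coast.pkl','rb')): print(holders(c))
for c in list(pickle.load(open('c0.pkl','rb')).values())[:2]: print(holders(c), 'expect 109,-71')
E
```

```text
[(170.3, 0.1014, 63)]
[(71.2, 0.0979, 193), (-0.1, 0.1023, 134)]
[(-173.1, 0.1004, 61), (166.7, 0.1174, 22)]
[(-175.6, 0.0986, 40), (-144.2, 0.0855, 217), (108.0, 0.0983, 107), (-69.6, 0.1018, 124), (-57.2, 0.1179, 102), (13.7, 0.1112, 26)] expect 109,-71
[(-71.1, 0.0988, 52), (176.2, 0.1103, 106), (109.2, 0.1022, 71)] expect 109,-71
```

Request:
apply_moves(moves=[[[0,0,0,0],[0,0,0,0],[0,0,0,0],[0,0,0,0],[0,0,0,0],[0,0,0,0],[0,0,0,0],[0,0,0,0],[0,0,0,0],[0,0,0,0]]])

```text
clock: 14.55
eef_pos: [0.5757, 0.2142, 0.1909]
tool_rot: [1.0, 0.004, -0.012, -0.005]
ft_force: [-0.1, -0.3, -2.4]
grip_width: 0.0227
```

```bash
python3 - <<'E'
from h import *
import pickle
L=[]
for n in('scene','side','scene'):
    t=telemetry.get_obs()['clock']; c=cam(n); L.append((n,t,c)); print(n,round(t,2),holders(c))
pickle.dump(L,open('coast2.pkl','wb')); st()
E
```

```text
scene 14.55 [(-69.0, 0.1097, 133), (-0.1, 0.1023, 133)]
side 14.6 [(-103.6, 0.0881, 66), (-173.3, 0.1005, 62), (166.4, 0.1173, 22)]
scene 14.65 [(-162.3, 0.0989, 102), (-56.7, 0.1141, 173), (15.7, 0.102, 133)]
t 14.7 p [0.5758 0.2142 0.1909] xaz 0.48 zdir [-0.024   0.009  -0.9997] j [0.35 0.51 0.25 1.33 0.02 1.91] F [-0.7  0.1 -1.9] w 0.0223
```

```bash
python3 - <<'E'
from h import *
arc([4,10,16,21,22,22,22,22,22,22])
E
```

```text
ang 92.2 r 0.1086
[[-4.1, 3.1, 0.1, 0], [-10.0, 4.1, 0.2, 0], [-15.0, 6.8, 0.3, 0], [-19.0, 8.8, 0.4, 0], [-17.5, 13.3, 0.3, 0], [-14.1, 16.8, 0.2, 0], [-10.1, 19.5, 0.1, 0], [-5.6, 21.2, -0.1, 0], [-0.9, 21.9, -0.2, 0], [3.9, 21.6, -0.3, 0]]
```

Request:
apply_moves(moves=[[[-4,3,0,0],[-10,4,0,0],[-15,7,0,0],[-19,9,0,0],[-17.5,13,0,0],[-14,17,0,0],[-10,19.5,0,0],[-5.5,21,0,0],[-1,22,0,0],[4,21.5,0,0]]])

```text
clock: 15.7
eef_pos: [0.4777, 0.0729, 0.1919]
tool_rot: [1.0, 0.007, -0.012, -0.005]
ft_force: [0.5, -0.3, -1.4]
grip_width: 0.0227
```

```bash
python3 - <<'E'
from h import *
o=st(); v,zd=vxy(o)[:2]; d=o['eef_pos'][:2]-H; r=np.hypot(*d); u=d/r
print('v',v,zd,'w',(u[0]*v[1]-u[1]*v[0])/r,'vr',u@v); arc([22]*10)
E
```

```text
t 15.7 p [0.4777 0.0729 0.1919] xaz 0.8 zdir [-0.0237  0.0093 -0.9997] j [ 0.14  0.26 -0.12  1.21  0.01  1.7 ] F [ 0.5 -0.3 -1.4] w 0.0227
v [ 0.03422584 -0.21979404] 0.0012662069809260207 w 2.044584287732788 vr 0.0345734791567931
ang -162.2 r 0.1075
[[11.5, 20.4, -0.5, 0], [15.4, 17.0, -0.5, 0], [18.3, 12.9, -0.6, 0], [19.2, 10.6, -0.6, 0], [21.1, 6.2, -0.6, 0], [21.9, 1.4, -0.5, 0], [21.7, -3.4, -0.5, 0], [20.4, -8.1, -0.4, 0], [18.2, -12.3, -0.3, 0], [15.0, -16.0, -0.2, 0]]
```

```bash
python3 - <<'E'
from h import *
for n in('scene','side','scene','side'):
    t=telemetry.get_obs()['clock']; c=cam(n); print(n,round(t,2),holders(c))
st()
E
```

```text
scene 15.7 [(70.6, 0.0957, 183), (-80.6, 0.1047, 22), (-0.2, 0.1025, 136)]
side 15.75 [(8.8, 0.0998, 54), (-174.8, 0.1017, 85)]
scene 15.8 [(86.8, 0.0918, 205), (-67.1, 0.1085, 24), (14.5, 0.1022, 133)]
side 15.85 [(-143.3, 0.106, 207), (24.7, 0.1002, 54), (99.1, 0.1159, 27)]
t 15.9 p [0.4786 0.0735 0.1918] xaz 0.7 zdir [-0.0234  0.0099 -0.9997] j [ 0.14  0.26 -0.12  1.21  0.01  1.7 ] F [-0.6 -0.3 -1.6] w 0.0226
```

Request:
apply_moves(moves=[[[0,0,0,0],[0,0,0,0],[0,0,0,0],[0,0,0,0],[0,0,0,0],[0,0,0,0],[0,0,0,0],[0,0,0,0],[0,0,0,0],[0,0,0,0]]])

```text
clock: 16.9
eef_pos: [0.4783, 0.0766, 0.1916]
tool_rot: [1.0, 0.009, -0.012, -0.005]
ft_force: [0.4, 0.4, -1.2]
grip_width: 0.0225
```

```bash
python3 - <<'E'
from h import *
for n in('scene','side','scene','side'):
    t=telemetry.get_obs()['clock']; c=cam(n); print(n,round(t,2),holders(c))
st()
E
```

```text
scene 16.9 [(79.9, 0.0935, 23), (-70.5, 0.109, 137), (-1.8, 0.1024, 134)]
side 16.95 [(-106.0, 0.0889, 72), (-133.4, 0.1132, 114), (6.7, 0.0995, 57), (-176.4, 0.1021, 80)]
scene 17.0 [(94.7, 0.0897, 23), (-59.8, 0.1131, 172), (12.3, 0.1025, 132)]
side 17.05 [(-89.3, 0.0924, 47), (-145.1, 0.1041, 205), (22.2, 0.0998, 55)]
t 17.1 p [0.4782 0.0766 0.1916] xaz 0.98 zdir [-0.024   0.0106 -0.9997] j [ 0.15  0.26 -0.12  1.21  0.01  1.7 ] F [ 0.2  0.2 -1.5] w 0.0227
```

Request:
apply_moves(moves=[[[0,0,0,0],[0,0,0,0],[0,0,0,0],[0,0,0,0],[0,0,0,0],[0,0,0,0],[0,0,0,0],[0,0,0,0],[0,0,0,0],[0,0,0,0]]])

```text
clock: 18.1
eef_pos: [0.4783, 0.0766, 0.1916]
tool_rot: [1.0, 0.008, -0.012, -0.005]
ft_force: [1.1, 0.6, -2.0]
grip_width: 0.0225
```

```bash
cat >> h.py <<'E'
# unwrapped watch angle: scene & side (deg)
TH=[(13.45,89.9),(13.4,80.3),(13.5,96.9),(14.55,269.9),(14.6,276.7),(14.65,285.7),(15.7,449.8),(15.75,458.8),(15.8,464.5),(15.85,474.7),(16.9,628.2),(16.95,636.7),(17.0,642.3),(17.05,652.2)]
def model(extra=[]):
    d=np.array(TH+list(extra)); c=np.polyfit(d[:,0]-16,d[:,1],2); return c,d
def th(t,c): return np.radians(np.polyval(c,t-16))
def follow(c,t_ramp=None,T=.7,beta=.165,n=10):
    o=telemetry.get_obs(); t0=o['clock']; p=o['eef_pos']; R=Ro.from_quat(o['tool_rot']); zt=R.as_matrix()[:,2]
    off=.0745*zt[:2]; face=p[:2]+off; v=vxy(o)[0]; prev=v*.1
    d=face-H; ah=np.arctan2(d[1],d[0]); aw=th(t0,c); e=(ah-aw+np.pi)%(2*np.pi)-np.pi; r0=np.hypot(*d)
    w=H+.1*np.array([np.cos(aw),np.sin(aw)]); print('t',round(t0,2),'watch',np.degrees(aw).round(1)%360,'w',np.polyval(np.polyder(c),t0-16).round(1),'hand lead deg',np.degrees(e).round(1),'r',r0.round(4),'sideways mm',(1000*np.hypot(*(face-w))).round(1),'v',v.round(3),'facez',(p[2]-.0745).round(4))
    out=[]; q=face.copy()
    for k in range(1,n+1):
        t=t0+.1*k
        if t_ramp is not None and t<t_ramp+T:
            te=t_ramp+T; s=max(0,t-t_ramp); wr=(th(te,c)-th(te-.1,c))/.1
            a=th(te,c)-wr*T/2+wr*s*s/(2*T)     # constant acceleration, meets the watch at te
            if t<=t_ramp: a=None
            r=.1
        else:
            f=0 if t_ramp is not None else max(0,1-k/3); a=th(t,c)+e*f; r=.1+(r0-.1)*f
        tgt=q if a is None else H+r*np.array([np.cos(a),np.sin(a)])
        disp=tgt-q; cmd=(disp-beta*prev)/(1-beta) if a is not None else disp; prev=disp; q=tgt
        cw=np.r_[cmd,(.1915-p[2])/5 if k<=5 else 0]; out.append([round(float(x)*1000,1) for x in R.inv().apply(cw)]+[0])
    print(out)
E
python3 - <<'E'
from h import *
c,d=model(); print(c,np.round(np.polyval(c,d[:,0]-16)-d[:,1],1))
o=st(); 
te=o['clock']
f=o['eef_pos'][:2]+.0745*np.array([-.024,.0106])-H; ah=np.degrees(np.arctan2(f[1],f[0]))
for tr in np.arange(18.1,19.2,.05):
    T=.7; w=np.degrees(th(tr+T,c)-th(tr+T-.1,c))/.1
    g=(np.degrees(th(tr+T,c))-w*T/2-ah+180)%360-180; print(round(tr,2),g.round(1),end='; ')
E
```

```text
[ -3.31872859 151.10293182 495.82305945] [-1.   0.2  0.4 -0.2  1.1  0.1  0.4 -1.   1.  -1.6  0.9 -0.3  1.3 -1.4]
t 18.1 p [0.4783 0.0766 0.1916] xaz 0.98 zdir [-0.0238  0.0107 -0.9997] j [ 0.15  0.26 -0.12  1.21  0.01  1.7 ] F [ 1.1  0.6 -2. ] w 0.0225
18.1 -68.9; 18.15 -62.2; 18.2 -55.5; 18.25 -48.8; 18.3 -42.1; 18.35 -35.4; 18.4 -28.8; 18.45 -22.1; 18.5 -15.5; 18.55 -8.9; 18.6 -2.3; 18.65 4.2; 18.7 10.8; 18.75 17.3; 18.8 23.8; 18.85 30.3; 18.9 36.8; 18.95 43.3; 19.0 49.7; 19.05 56.2; 19.1 62.6; 19.15 69.0;
```

```bash
python3 - <<'E'
from h import *
c,d=model(); follow(c,18.6,.7)
E
```

```text
t 18.1 watch 78.5 w 137.2 hand lead deg 116.8 r 0.1073 sideways mm 176.6 v [-0.  0.] facez 0.1171
[[0.0, 0.0, 0.0, 0], [0.0, 0.0, 0.0, 0], [0.0, 0.0, 0.0, 0], [0.0, 0.0, 0.0, 0], [0.0, 0.0, 0.0, 0], [7.8, -5.0, -0.1, 0], [0.1, 6.4, -0.1, 0], [2.8, 8.3, -0.2, 0], [4.9, 10.9, -0.2, 0], [8.1, 12.9, -0.3, 0]]
```

Request:
apply_moves(moves=[[[2,-1,0,0],[2,-2,0,0],[2,-1,0,0],[0,0,0,0],[0,0,0,0],[0.5,2,0,0],[1,5,0,0],[3,8.5,0,0],[5,11,0,0],[8,13,0,0]]])

```text
clock: 19.1
eef_pos: [0.5035, 0.04, 0.1907]
tool_rot: [1.0, 0.01, -0.012, -0.005]
ft_force: [-0.6, -0.5, -0.9]
grip_width: 0.0228
```

```bash
python3 - <<'E'
from h import *
c,d=model(); follow(c,18.6,.7)
E
```

```text
t 19.1 watch 212.29999999999995 w 130.5 hand lead deg 7.3 r 0.1017 sideways mm 13.0 v [ 0.085 -0.14 ] facez 0.1162
[[9.2, 6.3, -0.5, 0], [17.7, 14.2, -0.7, 0], [20.8, 9.3, -0.8, 0], [22.0, 4.3, -0.7, 0], [22.3, -0.7, -0.7, 0], [21.5, -5.6, -0.5, 0], [19.7, -10.1, -0.4, 0], [16.9, -14.0, -0.3, 0], [13.4, -17.3, -0.1, 0], [9.3, -19.6, -0.0, 0]]
```

Request:
apply_moves(moves=[[[11,10,-0.5,0],[16,12,-0.7,0],[20.5,8.5,-0.8,0],[22,4,-0.7,0],[22.5,-0.5,-0.7,0],[21.5,-5.5,-0.5,0],[19.5,-10,-0.4,0],[17,-14,-0.3,0],[13.5,-17.5,0,0],[9.5,-19.5,0,0]]])

```text
clock: 20.1
eef_pos: [0.6914, 0.0567, 0.188]
tool_rot: [1.0, 0.0, -0.011, -0.004]
ft_force: [-0.1, 0.1, -1.9]
grip_width: 0.0225
```

```bash
python3 - <<'E'
from h import *
c,d=model(); follow(c)
E
```

```text
t 20.1 watch 339.5999999999999 w 123.9 hand lead deg -3.4 r 0.12 sideways mm 21.0 v [0.101 0.187] facez 0.1135
[[0.1, -30.0, -0.5, 0], [-6.3, -25.6, -0.4, 0], [-11.7, -21.9, -0.3, 0], [-7.6, -19.0, -0.4, 0], [-12.7, -16.9, -0.3, 0], [-15.9, -13.8, 0.5, 0], [-18.3, -10.1, 0.5, 0], [-19.9, -6.1, 0.5, 0], [-20.6, -1.9, 0.5, 0], [-20.4, 2.3, 0.4, 0]]
```

```bash
cat > fit.py <<'E'
from h import *
from scipy.optimize import least_squares
M=[ # start, v0, az, cmds, end, v1
((.6781,.0892),(0,0),-.3,[(.5,-3),(.5,-5),(.5,-8),(-.5,-10),(-2,-12),(-4,-13.5),(-7,-14.5),(-10,-15),(-14,-14),(-18,-11)],(.622,.2056),(-.194,.1215)),
((.622,.2056),(-.194,.1215),-.3,[(-8,-5),(0,0),(4,8),(12,20),(15,26),(15,26),(12,22),(8,14),(3,5),(0,0)],(.6862,.0823),(.003,-.006)),
((.6862,.0823),(.003,-.006),-.3,[(-1,-3),(-2,-5),(-2,-5),(-1,-2)]+[(0,0)]*6,(.6758,.1043),(.001,-.003)),
((.6758,.1043),(0,0),.1,[(.5,-3),(0,-5),(-.5,-8),(-2,-10),(-4,-11.5),(-6.5,-12.5),(-9.5,-13),(-13,-12.5),(-16,-10.5),(-18.5,-7.5)],(.6035,.207),(-.1996,.085)),
((.6035,.207),(-.1996,.085),.1,[(-16,-2),(-6,0)]+[(0,0)]*8,(.5756,.2139),(0,0)),
((.5758,.2142),(0,0),.48,[(-4,3),(-10,4),(-15,7),(-19,9),(-17.5,13),(-14,17),(-10,19.5),(-5.5,21),(-1,22),(4,21.5)],(.4777,.0729),(.0342,-.2198)),
((.4783,.0766),(0,0),.98,[(2,-1),(2,-2),(2,-1),(0,0),(0,0),(.5,2),(1,5),(3,8.5),(5,11),(8,13)],(.5035,.04),(.085,-.14)),
((.5035,.04),(.085,-.14),.9,[(11,10),(16,12),(20.5,8.5),(22,4),(22.5,-.5),(21.5,-5.5),(19.5,-10),(17,-14),(13.5,-17.5),(9.5,-19.5)],(.6914,.0567),(.101,.187)),
]
def sim(m,par):
    b,g,h=par; s,v0,az,cm,_,_=m; d1=np.array(v0)*.1; p=np.array(s); a=np.radians(az); X=np.array([np.cos(a),np.sin(a)]); Y=np.array([X[1],-X[0]])
    c1=d1/1.0
    for x,y in cm:
        c=(x*X+y*Y)/1000; d=b*d1+g*c+h*c1; c1=c; d1=d; p=p+d
    return p,d1/.1
def R(par): 
    out=[]
    for m in M:
        p,v=sim(m,par); out+=[*(p-m[4]),*(.03*(v-m[5]))]
    return out
if __name__=='__main__':
    s=least_squares(R,[.2,.8,0]); print(s.x); print(np.round(np.array(s.fun).reshape(-1,4)*1000,1))
E
python3 fit.py
```

```text
[ 0.51163652  0.88294136 -0.33578699]
[[ 3.1 -3.5  0.3  0.3]
 [-5.2  0.3  0.4 -0.7]
 [ 3.9 -5.4 -0.   0.1]
 [ 1.9 -2.7  0.2  0.2]
 [-3.9 -1.6 -0.   0. ]
 [-3.4 -2.9 -0.3 -0.5]
 [-1.   2.4 -0.1  0.2]
 [ 2.2  9.6  0.5  0.6]]
```

```bash
cat > fit2.py <<'E'
from fit import M,np,least_squares
def sim(m,par):
    A,B,C,D=par; s,v0,az,cm,_,_=m; v=np.array(v0)*.1; p=np.array(s); a=np.radians(az); X=np.array([np.cos(a),np.sin(a)]); Y=np.array([X[1],-X[0]])
    for x,y in cm:
        c=(x*X+y*Y)/1000; p=p+A*v+B*c; v=C*v+D*c
    return p,v/.1
def R(par):
    out=[]
    for m in M:
        p,v=sim(m,par); out+=[*(p-m[4]),*(.05*(v-m[5]))]
    return out
s=least_squares(R,[.2,.8,.2,.8]); par=s.x
if __name__=='__main__': print(s.x,'gain',par[1]+par[0]*par[3]/(1-par[2])); print(np.round(np.array(s.fun).reshape(-1,4)*1000,1))
E
python3 fit2.py
```

```text
[0.30855695 0.77304417 0.15321843 0.9127553 ] gain 1.10564114875164
[[ 3.8 -3.4  0.4  0.2]
 [-4.7 -0.5  0.2 -0.2]
 [ 4.  -5.6 -0.1  0.2]
 [ 2.4 -2.6  0.3  0. ]
 [-3.7 -1.6 -0.   0. ]
 [-3.6 -2.6  0.1 -0.6]
 [-1.6  2.7 -0.1  0.3]
 [ 2.   9.6  0.3  1. ]]
```

```bash
cat > fit3.py <<'E'
from fit import M,np,least_squares
def sim(m,par):
    A,B,C,D=np.array(par).reshape(4,2); s,v0,az,cm,_,_=m; v=np.array(v0)*.1; p=np.array(s); a=np.radians(az); X=np.array([np.cos(a),np.sin(a)]); Y=np.array([X[1],-X[0]])
    for x,y in cm:
        c=(x*X+y*Y)/1000; p=p+A*v+B*c; v=C*v+D*c
    return p,v/.1
def R(par):
    out=[]
    for m in M:
        p,v=sim(m,par); out+=[*(p-m[4]),*(.05*(v-m[5]))]
    return out
s=least_squares(R,[.2,.2,.8,.8,.2,.2,.8,.8]); par=s.x.reshape(4,2)
if __name__=='__main__': print(par.round(3),'gain',par[1]+par[0]*par[3]/(1-par[2])); print(np.round(np.array(s.fun).reshape(-1,4)*1000,1))
E
python3 fit3.py
```

```text
[[0.123 0.481]
 [0.955 0.67 ]
 [0.109 0.324]
 [0.972 0.687]] gain [1.08967509 1.15890956]
[[ 0.5 -2.   0.2  0.1]
 [-1.1 -0.8  0.1 -1.2]
 [ 4.  -5.  -0.1  0.2]
 [-0.9 -0.7  0.   0.1]
 [ 1.2  1.4 -0.   0. ]
 [-1.4 -2.8  0.2  0.1]
 [-0.1  4.5  0.   1. ]
 [-0.3  0.8  0.2  0. ]]
```

```bash
cat > fol.py <<'E'
from h import *
A,B,C,D=np.array([[.123,.481],[.955,.67],[.109,.324],[.972,.687]])
def follow(c,nc=3,ztgt=.1915,n=10):
    o=telemetry.get_obs(); t0=o['clock']; p=o['eef_pos']; R=Ro.from_quat(o['tool_rot']); zt=R.as_matrix()[:,2]
    off=.0745*zt[:2]; q=p[:2]+off; v=vxy(o)[0]*.1
    W=lambda t: H+.1*np.array([np.cos(th(t,c)),np.sin(th(t,c))])
    e=q-W(t0); u=(W(t0)-H)/.1
    print('t',round(t0,2),'watch',(np.degrees(th(t0,c))%360).round(1),'w',np.polyval(np.polyder(c),t0-16).round(1),'err mm',(1e3*np.hypot(*e)).round(1),'radial',(1e3*e@u).round(1),'tang',(1e3*(u[0]*e[1]-u[1]*e[0])).round(1),'facez',(p[2]-.0745).round(4),'F',o['ft_force'].round(1),'j6',o['joint_pos'][5].round(2))
    out=[]
    for k in range(1,n+1):
        tg=W(t0+.1*k)+e*max(0,1-k/nc); d=tg-q; cm=(d-A*v)/B; v=C*v+D*cm; q=tg
        out.append([round(float(x)*1000,1) for x in R.inv().apply(np.r_[cm,(ztgt-p[2])/8 if k<=8 else 0])]+[0])
    print(out)
if __name__=='__main__':
    c,d=model(); follow(c)
E
python3 fol.py
```

```text
t 20.1 watch 339.6 w 123.9 err mm 21.0 radial 19.8 tang -7.0 facez 0.1135 F [-0.1  0.1 -1.9] j6 1.65
[[-1.3, -24.4, -0.2, 0], [-4.8, -22.2, -0.2, 0], [-9.0, -21.7, -0.1, 0], [-7.3, -13.2, -0.2, 0], [-11.5, -14.2, -0.1, 0], [-14.4, -10.7, -0.0, 0], [-16.7, -7.4, -0.0, 0], [-18.2, -3.8, -0.0, 0], [-18.9, -0.1, 0.4, 0], [-18.8, 3.6, 0.4, 0]]
```

Request:
apply_moves(moves=[[[-1.5,-24.5,-0.4,0],[-5,-22,-0.4,0],[-9,-21.5,-0.4,0],[-7.5,-13.5,-0.4,0],[-11.5,-14,-0.4,0],[-14.5,-10.5,-0.2,0],[-16.5,-7.5,-0.2,0],[-18,-4,0,0],[-19,0,0.4,0],[-19,3.5,0.4,0]]])

```text
clock: 21.1
eef_pos: [0.5766, 0.1684, 0.1852]
tool_rot: [1.0, -0.003, -0.011, -0.003]
ft_force: [-0.0, 0.0, -1.5]
grip_width: 0.0228
```

```bash
python3 fol.py
```

```text
t 21.1 watch 100.1 w 117.3 err mm 37.4 radial -36.9 tang -6.1 facez 0.1107 F [-0.   0.  -1.5] j6 1.86
[[-22.5, -12.1, -0.2, 0], [-20.1, 1.6, -0.4, 0], [-17.9, 2.5, -0.4, 0], [-10.6, 22.3, -0.7, 0], [-8.0, 15.1, -0.7, 0], [-4.6, 17.3, -0.8, 0], [-1.0, 17.2, -0.9, 0], [2.5, 16.6, -1.0, 0], [5.9, 15.4, -0.2, 0], [9.0, 13.7, -0.3, 0]]
```

```bash
cat >> fit.py <<'E'
E
python3 - <<'E'
import re
s=open('fit.py').read()
s=s.replace("(.6914,.0567),(.101,.187)),\n]","(.6914,.0567),(.101,.187)),\n((.6914,.0567),(.101,.187),0,[(-1.5,-24.5),(-5,-22),(-9,-21.5),(-7.5,-13.5),(-11.5,-14),(-14.5,-10.5),(-16.5,-7.5),(-18,-4),(-19,0),(-19,3.5)],(.5766,.1684),VV),\n]")
open('fit.py','w').write(s)
E
python3 - <<'E'
import sys; sys.path.insert(0,'.')
from h import *
o=telemetry.get_obs(); v=vxy(o)[0]; print(v, o['joint_vel'])
s=open('fit.py').read().replace('VV',f'({v[0]:.4f},{v[1]:.4f})'); open('fit.py','w').write(s)
E
python3 fit.py; python3 fit2.py; python3 fit3.py
```

```text
[-0.18937723 -0.04239291] [ 0.02065608 -0.39868622 -0.64964307 -0.25941748 -0.00558897  0.02683303]
[-0.13807519  0.80986444  0.39886398]
[[ 3.4 -5.9  0.4  0.1]
 [-4.4  2.4  0.1 -0.1]
 [ 4.2 -6.2 -0.   0.1]
 [ 2.5 -5.1  0.3  0. ]
 [-0.  -2.9  0.   0. ]
 [ 0.5 -0.3 -0.  -0.3]
 [-1.5  2.2 -0.1  0.2]
 [-4.7 13.1  0.2  0.5]
 [-7.7 14.5 -0.4  0.4]]
[ 0.23296818  0.81770724 -0.04727014  1.10529798] gain 1.0635838770340722
[[ 3.5 -5.9  0.1 -0.3]
 [-4.3  2.2 -0.2  0.4]
 [ 4.2 -6.1 -0.1  0.2]
 [ 2.6 -5.1  0.2 -0.4]
 [ 0.1 -2.9 -0.  -0. ]
 [ 0.4 -0.2  0.6 -0.3]
 [-1.5  2.3  0.2  0.2]
 [-4.7 13.  -0.3  1.1]
 [-7.7 14.6 -0.6  0.2]]
[[ 0.24   0.257]
 [ 0.821  0.779]
 [ 0.109 -0.32 ]
 [ 0.955  1.404]] gain [1.07862708 1.05173656]
[[ 3.5 -6.7  0.4 -0.6]
 [-4.4  3.1  0.1  0.8]
 [ 4.1 -6.3 -0.1  0.2]
 [ 2.4 -5.9  0.2 -0.7]
 [-1.2 -3.2 -0.  -0. ]
 [-0.9  0.8  0.2 -0.3]
 [-1.5  2.4 -0.  -0.1]
 [-2.4 13.5  0.1  1.3]
 [-8.1 12.7 -0.7 -0.2]]
```

```bash
cat > fit4.py <<'E'
from fit import M,np,least_squares
def rot(p):
    u=p/np.hypot(*p); return np.array([u,[-u[1],u[0]]])
def step(p,v,c,par):
    Q=rot(p); vl=Q@v; cl=Q@c; A,B,C,D=par
    return p+Q.T@(A*vl+B*cl), Q.T@(C*vl+D*cl)
def sim(m,par):
    par=np.array(par).reshape(4,2); s,v0,az,cm,_,_=m; v=np.array(v0)*.1; p=np.array(s); a=np.radians(az); X=np.array([np.cos(a),np.sin(a)]); Y=np.array([X[1],-X[0]])
    for x,y in cm: p,v=step(p,v,(x*X+y*Y)/1000,par)
    return p,v/.1
def R(par):
    out=[]
    for m in M:
        p,v=sim(m,par); out+=[*(p-m[4]),*(.05*(v-m[5]))]
    return np.clip(out,-1e3,1e3)
def best(k=60):
    rng=np.random.default_rng(0); b=None
    for i in range(k):
        x0=np.r_[rng.uniform(-.2,.8,2),rng.uniform(.3,1.2,2),rng.uniform(-.8,.8,2),rng.uniform(.2,1.8,2)]
        try: s=least_squares(R,x0,loss='soft_l1',f_scale=.004)
        except Exception: continue
        if b is None or s.cost<b.cost: b=s
    return b
if __name__=='__main__':
    s=best(); par=s.x.reshape(4,2); print(s.cost,par.round(3),'gain',par[1]+par[0]*par[3]/(1-par[2])); print(np.round(np.array(R(s.x)).reshape(-1,4)*1000,1))
E
python3 fit4.py
```

```text
0.0001691110567137778 [[0.251 0.127]
 [0.82  0.933]
 [0.086 0.042]
 [0.953 1.006]] gain [1.08238709 1.06721932]
[[ 3.3 -4.1  0.5 -0.1]
 [-3.1  0.2 -0.   0.2]
 [ 4.1 -6.  -0.1  0.1]
 [ 2.2 -3.7  0.5 -0.2]
 [-0.7 -4.5 -0.  -0. ]
 [-0.8 -2.9  0.2 -0.3]
 [-1.2  0.9 -0.1  0.3]
 [-1.7 16.4 -0.1  0.9]
 [-7.4 13.4 -0.4  0.4]]
```

```bash
cat > fol2.py <<'E'
import sys
from h import *
from fit4 import rot,step
PAR=np.array([[.251,.127],[.82,.933],[.086,.042],[.953,1.006]])
def follow(c,nc=4,zup=0.,n=10,par=PAR):
    o=telemetry.get_obs(); t0=o['clock']; p=o['eef_pos']; R=Ro.from_quat(o['tool_rot']); zt=R.as_matrix()[:,2]
    off=.0745*zt[:2]; q=p[:2].copy(); v=vxy(o)[0]*.1
    W=lambda t: H+.1*np.array([np.cos(th(t,c)),np.sin(th(t,c))])-off
    e=q-W(t0); u=(W(t0)+off-H)/.1
    print('t',round(t0,2),'p',p.round(4).tolist(),'v',(v*10).round(4).tolist(),'az',np.degrees(np.arctan2(R.as_matrix()[1,0],R.as_matrix()[0,0])).round(2))
    print('watch',(np.degrees(th(t0,c))%360).round(1),'w',np.polyval(np.polyder(c),t0-16).round(1),'err mm',(1e3*np.hypot(*e)).round(1),'radial',(1e3*e@u).round(1),'tang',(1e3*(u[0]*e[1]-u[1]*e[0])).round(1),'facez',(p[2]-.0745).round(4),'F',o['ft_force'].round(1),'j6',o['joint_pos'][5].round(2))
    out=[]; A,B,C,D=par
    for k in range(1,n+1):
        tg=W(t0+.1*k)+e*max(0,1-k/nc); Q=rot(q); cm=Q.T@((Q@(tg-q)-A*(Q@v))/B); q,v=step(q,v,cm,par)
        out.append([round(float(x)*1000,1) for x in R.inv().apply(np.r_[cm,zup/n])]+[0])
    print(out)
if __name__=='__main__':
    c,d=model(); follow(c,zup=float(sys.argv[1]) if len(sys.argv)>1 else 0)
E
python3 fol2.py .012
```

```text
t 21.1 p [0.5766, 0.1684, 0.1852] v [-0.1894, -0.0424] az -0.34
watch 100.1 w 117.3 err mm 37.4 radial -36.9 tang -6.1 facez 0.1107 F [-0.   0.  -1.5] j6 1.86
[[-21.6, -3.9, -0.7, 0], [-19.2, 1.2, -0.8, 0], [-16.9, 4.0, -0.9, 0], [-14.0, 6.5, -0.9, 0], [-7.2, 17.8, -1.2, 0], [-4.2, 17.7, -1.2, 0], [-0.5, 18.3, -1.3, 0], [3.0, 18.1, -1.4, 0], [6.4, 17.2, -1.5, 0], [9.5, 15.6, -1.5, 0]]
```

```bash
cat > wm.py <<'E'
from h import *
from scipy.optimize import least_squares
import json,os
K0=28.65
def thm(t,x): s=np.asarray(t)-16; return x[0]+(x[1]+K0)*x[2]*(1-np.exp(-s/x[2]))-K0*s
def fitw():
    ex=json.load(open('ex.json')) if os.path.exists('ex.json') else []
    d=np.array(TH+ex); s=least_squares(lambda x:np.r_[thm(d[:,0],x)-d[:,1],(x[2]-27)/2],[496,151,27],loss='soft_l1'); return s.x,thm(d[:,0],s.x)-d[:,1]
def look(names):
    x,_=fitw()
    ex=json.load(open('ex.json')) if os.path.exists('ex.json') else []
    for n in names:
        t=telemetry.get_obs()['clock']; c=cam(n); pr=float(thm(t,x))
        for a,r,ar in holders(c):
            k=round((pr-a-90)/180); m=a+90+180*k
            if abs(m-pr)<20 and .095<r<.106 and 45<ar<150: ex.append((round(t,3),m)); print(n,round(t,2),m%360,'pred',pr%360)
    json.dump(ex,open('ex.json','w')); x,res=fitw(); print(x.round(2),res[-6:].round(1))
E
python3 - <<'E'
from wm import *
x,r=fitw(); print(x,r.round(1)); look(['side','scene']); st()
E
sed -i 's/^    c,d=model(); follow(c,zup/    from wm import *; x,_=fitw(); follow(x,zup/; s/th(t,c)/np.radians(thm(t,c))/g; s/th(t0,c)/np.radians(thm(t0,c))/g; s/np.polyval(np.polyder(c),t0-16)/(thm(t0+.05,c)-thm(t0-.05,c))*10/; s/^from fit4/from wm import *\nfrom fit4/' fol2.py; sed -i 's/from wm import \*; x,_/x,_/' fol2.py; python3 fol2.py .012
```

```text
[495.72858534 150.9875721   27.50282946] [-1.1  0.1  0.3 -0.1  1.1  0.1  0.3 -1.   0.9 -1.7  0.8 -0.4  1.2 -1.5]
side 21.1 108.5 pred 105.83756221564431
side 21.1 105.20000000000005 pred 105.83756221564431
scene 21.15 114.29999999999995 pred 111.85991151609437
scene 21.15 112.0 pred 111.85991151609437
[495.72 151.06  27.8 ] [ 1.3 -1.4 -1.5  1.8 -1.3  1. ]
t 21.2 p [0.575  0.1677 0.1855] xaz -0.36 zdir [-0.0241  0.0059 -0.9997] j [0.28 0.48 0.2  1.3  0.01 1.85] F [-0.7  0.1 -1.4] w 0.0224  File "fol2.py", line 12
    print('watch',(np.degrees(np.radians(thm(t0,c)))%360).round(1),'w',(thm(t0+.05,c)-thm(t0-.05,c))*10.round(1),'err mm',(1e3*np.hypot(*e)).round(1),'radial',(1e3*e@u).round(1),'tang',(1e3*(u[0]*e[1]-u[1]*e[0])).round(1),'facez',(p[2]-.0745).round(4),'F',o['ft_force'].round(1),'j6',o['joint_pos'][5].round(2))
                                                                                                       ^
SyntaxError: invalid decimal literal
```

```bash
sed -i "s/(thm(t0+.05,c)-thm(t0-.05,c))\*10.round(1)/np.round((thm(t0+.05,c)-thm(t0-.05,c))*10,1)/" fol2.py
cat > phys.py <<'E'
from fit import M,np,least_squares
from scipy.linalg import expm
# chains: start l=0 where the arm was at rest; option ramp: target runs p_last_target -> measured+c over a fraction f of the row
FRESH={0,2,3,5,6}
def maps(w,z,ff,f):
    """row map for one axis: state (x,v,r)+u -> with target ramping from r to u in f*T then constant"""
    T=.1; tr=max(f*T,1e-3)
    # states x,v,r,s (r'=s)
    Mx=np.array([[0,1,0,0],[-w*w,-2*z*w,w*w,2*z*w*ff],[0,0,0,1],[0,0,0,0.]])
    return expm(Mx*tr),expm(Mx*(T-tr)),tr
def row(x,v,r,u,mp):
    E1,E2,tr=mp; y=E1@np.array([x,v,r,(u-r)/tr]); y[3]=0; y[2]=u; y=E2@y; return y[0],y[1],y[2]
def run(par,M=M,f=1.):
    out=[]; mp=[maps(par[0],par[1],par[2],f),maps(par[3],par[4],par[5],f)]; r=None
    for i,m in enumerate(M):
        s,v0,az,cm,e,v1=m; p=np.array(s); v=np.array(v0,float); l=np.zeros(2) if (i in FRESH or r is None) else l
        r=p+l; a=np.radians(az); X=np.array([np.cos(a),np.sin(a)]); Y=np.array([X[1],-X[0]])
        th0=np.arctan2(p[1],p[0]); U=np.array([np.cos(th0),np.sin(th0)]); 
        for x,y in cm:
            th0=np.arctan2(p[1],p[0]); Q=np.array([[np.cos(th0),np.sin(th0)],[-np.sin(th0),np.cos(th0)]])
            pl=Q@p; vl=Q@v; rl=Q@r; ul=pl+Q@((x*X+y*Y)/1000); n=[row(pl[k],vl[k],rl[k],ul[k],mp[k]) for k in(0,1)]
            p=Q.T@np.array([n[0][0],n[1][0]]); v=Q.T@np.array([n[0][1],n[1][1]]); r=Q.T@np.array([n[0][2],n[1][2]])
        l=r-p; out.append([*(p-np.array(e)),*(.03*(v-np.array(v1)))])
    return np.array(out)
if __name__=='__main__':
    rng=np.random.default_rng(1)
    for f in(.02,.3,.6,1.):
        b=None
        for i in range(12):
            x0=[rng.uniform(8,60),rng.uniform(.2,1.5),rng.uniform(0,1),rng.uniform(8,60),rng.uniform(.2,1.5),rng.uniform(0,1)]
            s=least_squares(lambda q:np.nan_to_num(run(q,f=f).ravel(),nan=1e2).clip(-10,10),x0,bounds=([2,.02,-.5]*2,[200,4,1.6]*2),loss='soft_l1',f_scale=.004,max_nfev=60)
            if b is None or s.cost<b.cost: b=s
        print(f,b.cost,b.x.round(3)); print(np.round(run(b.x,f=f)*1000,1).tolist())
E
timeout 300 python3 phys.py
```

```text
0.02 0.00017053921677604881 [16.979  0.307 -0.192 19.738  0.309 -0.5  ]
[[3.3, -4.0, 0.7, -0.5], [-3.5, 0.1, -0.2, 0.4], [4.1, -6.0, -0.0, 0.1], [2.1, -3.5, 0.8, -0.5], [-0.9, -4.0, -0.0, 0.0], [-0.8, -2.7, 0.4, 0.4], [-1.3, 1.3, -0.1, 0.3], [-1.7, 15.2, -0.7, 0.2], [-8.0, 14.8, 0.5, 0.1]]
0.3 0.00017008310987163638 [16.784  0.321  0.256 20.171  0.244 -0.319]
[[3.3, -4.0, 0.7, -0.2], [-3.4, 0.0, -0.2, 0.4], [4.1, -6.0, -0.0, 0.1], [2.1, -3.6, 0.8, -0.2], [-0.9, -4.3, -0.0, 0.0], [-0.8, -2.6, 0.5, -0.1], [-1.3, 1.3, -0.1, -0.0], [-1.6, 15.5, -0.8, 0.6], [-7.7, 14.3, 0.7, 0.2]]
0.6 0.00016943665600425726 [16.503  0.429  0.733 19.433  0.188  0.218]
[[3.3, -4.0, 0.9, -0.1], [-3.6, -0.1, -0.2, 0.4], [4.1, -6.0, -0.0, 0.1], [2.1, -3.5, 1.0, -0.1], [-1.3, -4.2, -0.0, 0.0], [-0.7, -2.4, 0.5, -0.1], [-1.3, 1.5, -0.3, -0.1], [-1.5, 14.9, -0.9, 0.6], [-7.2, 15.1, 0.9, 0.3]]
1.0 0.00015088537994987003 [20.772  4.     1.03  17.669  0.112  1.6  ]
[[1.7, -3.9, 0.3, -0.1], [-3.1, -0.2, 0.1, 0.5], [4.0, -5.9, -0.0, 0.1], [0.8, -3.2, 0.2, -0.2], [-1.3, -3.4, -0.1, -0.0], [-0.6, -2.3, -0.0, -0.5], [-0.6, 2.2, 0.0, -0.1], [-1.4, 13.1, 0.3, 0.9], [-1.6, 19.2, -0.2, 0.0]]
```

```bash
python3 fol2.py .008
```

```text
t 21.2 p [0.575, 0.1677, 0.1855] v [0.0177, 0.0005] az -0.36
watch 119.0 w 120.4 err mm 48.6 radial -42.1 tang -24.4 facez 0.111 F [-0.7  0.1 -1.4] j6 1.85
[[-34.0, 7.7, -0.0, 0], [-20.3, 8.3, -0.4, 0], [-19.1, 11.2, -0.4, 0], [-14.8, 12.5, -0.5, 0], [1.4, 19.6, -0.9, 0], [2.1, 19.0, -1.0, 0], [6.5, 18.1, -1.1, 0], [9.8, 16.5, -1.1, 0], [12.8, 14.2, -1.2, 0], [15.2, 11.4, -1.2, 0]]
```

Request:
apply_moves(moves=[[[-32,6,0,0],[-22,8,-0.4,0],[-19,11,-0.4,0],[-14,13,-0.5,0],[0,19.5,-0.9,0],[2,19,-1,0],[6.5,18,-1,0],[10,16.5,-1,0],[13,14,-1,0],[15,11.5,-1,0]]])

```text
clock: 22.2
eef_pos: [0.5428, 0.0225, 0.1953]
tool_rot: [1.0, -0.005, -0.006, -0.003]
ft_force: [1.0, 0.5, -2.7]
grip_width: 0.0229
```

```bash
python3 fol2.py .004
```

```text
t 22.2 p [0.5428, 0.0225, 0.1953] v [0.154, -0.1322] az -0.61
watch 236.8 w 115.1 err mm 16.7 radial -9.9 tang 13.4 facez 0.1208 F [ 1.   0.5 -2.7] j6 1.62
[[12.0, 8.2, -0.6, 0], [14.5, 4.8, -0.6, 0], [14.5, 1.1, -0.6, 0], [14.2, -2.6, -0.5, 0], [18.2, -6.4, -0.6, 0], [15.0, -9.6, -0.5, 0], [13.0, -12.4, -0.5, 0], [10.2, -14.7, -0.4, 0], [7.2, -16.4, -0.4, 0], [3.9, -17.5, -0.3, 0]]
```

Request:
apply_moves(moves=[[[12,7.5,-0.3,0],[14.5,4,-0.3,0],[14.5,0,-0.3,0],[14,-3.5,-0.3,0],[18,-7.5,-0.3,0],[15,-10.5,-0.3,0],[13,-13.5,-0.3,0],[10,-15.5,-0.3,0],[7,-17,-0.3,0],[4,-18,-0.3,0]]])

```text
clock: 23.2
eef_pos: [0.6862, 0.0803, 0.1972]
tool_rot: [1.0, -0.015, 0.001, -0.001]
ft_force: [0.0, 0.1, -2.5]
grip_width: 0.0228
```

```bash
python3 fol2.py .000
```

```text
t 23.2 p [0.6862, 0.0803, 0.1972] v [0.0526, 0.1768] az -1.78
watch 349.4 w 110.1 err mm 10.5 radial 9.1 tang -5.2 facez 0.1227 F [ 0.   0.1 -2.5] j6 1.72
[[-2.6, -19.7, 0.0, 0], [-5.0, -19.1, 0.0, 0], [-8.4, -18.2, 0.0, 0], [-11.3, -16.7, 0.0, 0], [-11.5, -13.0, 0.0, 0], [-14.2, -10.7, -0.0, 0], [-15.7, -7.9, -0.0, 0], [-16.8, -4.9, -0.0, 0], [-17.2, -1.7, -0.0, 0], [-17.1, 1.4, -0.0, 0]]
```

Request:
apply_moves(moves=[[[-3,-20,0.4,-0.3],[-5.5,-20,0.4,-0.3],[-9,-19,0.4,-0.3],[-11.5,-17.5,0.4,-0.3],[-12,-14,0.4,-0.3],[-14.5,-11.5,0.4,0],[-16,-8.5,0.4,0],[-17,-5.5,0.4,0],[-17.5,-2.5,0.4,0],[-17.5,0.5,0.4,0]]])

```text
clock: 24.2
eef_pos: [0.5605, 0.2106, 0.1905]
tool_rot: [1.0, 0.001, 0.002, -0.001]
ft_force: [0.3, 0.6, -1.6]
grip_width: 0.023
```

```bash
python3 fol2.py .000
```

```text
t 24.2 p [0.5605, 0.2106, 0.1905] v [-0.1859, 0.0015] az 0.07
watch 97.0 w 105.2 err mm 9.2 radial 6.7 tang 6.3 facez 0.116 F [ 0.3  0.6 -1.6] j6 1.93
[[-14.3, 5.6, -0.1, 0], [-13.9, 8.3, -0.1, 0], [-12.1, 10.9, -0.1, 0], [-10.0, 13.2, -0.1, 0], [-9.7, 13.6, -0.1, 0], [-6.5, 15.1, -0.1, 0], [-3.7, 16.1, -0.1, 0], [-0.8, 16.5, -0.1, 0], [2.1, 16.4, -0.0, 0], [4.9, 15.8, -0.0, 0]]
```

Request:
apply_moves(moves=[[[-14.5,5.5,0,0],[-14,8.5,0,0],[-12.5,11,0,0],[-10.5,13,0,0],[-10,13.5,0,0],[-7,15,0,0],[-4,16,0,0],[-1,16.5,0,0],[2,16.5,0,0],[4.5,16,0,0]]])

```text
clock: 25.2
eef_pos: [0.4837, 0.0804, 0.1927]
tool_rot: [1.0, 0.007, 0.003, -0.002]
ft_force: [0.8, 0.0, -1.7]
grip_width: 0.0225
```

```bash
python3 fol2.py .000
```

```text
t 25.2 p [0.4837, 0.0804, 0.1927] v [0.041, -0.1683] az 0.84
watch 199.8 w 100.4 err mm 9.0 radial -1.4 tang -8.9 facez 0.1182 F [ 0.8  0.  -1.7] j6 1.72
[[7.9, 17.1, -0.0, 0], [9.9, 15.4, -0.0, 0], [12.0, 13.5, 0.0, 0], [13.7, 11.3, 0.0, 0], [14.4, 6.5, 0.1, 0], [15.4, 4.2, 0.1, 0], [15.7, 1.5, 0.1, 0], [15.6, -1.2, 0.1, 0], [15.0, -3.8, 0.1, 0], [14.1, -6.3, 0.1, 0]]
```

Request:
apply_moves(moves=[[[7.5,17,0,0],[9.5,15,0,0],[11.5,13,0,0],[13,10.5,0,0],[14,5.5,0,0],[15,3,0.1,0],[15,0.5,0.1,0],[15,-2.5,0.1,0],[14.5,-5,0.1,0],[13.5,-7.5,0.1,0]]])

```text
clock: 26.2
eef_pos: [0.6187, 0.0242, 0.1944]
tool_rot: [1.0, 0.005, 0.005, -0.002]
ft_force: [0.3, -0.4, -2.0]
grip_width: 0.0229
```

```bash
python3 fol2.py .000
```

```text
t 26.2 p [0.6187, 0.0242, 0.1944] v [0.1366, 0.0771] az 0.56
watch 297.9 w 95.9 err mm 10.2 radial -9.8 tang -3.1 facez 0.1199 F [ 0.3 -0.4 -2. ] j6 1.6
[[15.2, -6.5, 0.2, 0], [12.5, -8.9, 0.2, 0], [10.8, -10.6, 0.2, 0], [8.5, -11.9, 0.1, 0], [4.0, -14.7, 0.1, 0], [2.2, -15.0, 0.1, 0], [-0.3, -15.2, 0.1, 0], [-2.7, -14.9, 0.0, 0], [-5.1, -14.3, -0.0, 0], [-7.2, -13.2, -0.0, 0]]
```

Request:
apply_moves(moves=[[[15,-6.5,0.3,0],[12.5,-9,0.3,0],[10.5,-11,0.3,0],[8.5,-12,0.3,0],[4,-15,0.3,0],[2,-15.5,0.3,0],[-0.5,-15.5,0.2,0],[-3,-15,0.2,0],[-5,-14.5,0.2,0],[-7.5,-13.5,0.2,0]]])

```text
clock: 27.2
eef_pos: [0.658, 0.1578, 0.1895]
tool_rot: [1.0, 0.004, 0.005, -0.002]
ft_force: [0.9, 0.2, -1.0]
grip_width: 0.0228
```

```bash
python3 fol2.py .000
```

```text
t 27.2 p [0.658, 0.1578, 0.1895] v [-0.0863, 0.1478] az 0.47
watch 31.6 w 91.5 err mm 6.5 radial -5.5 tang 3.5 facez 0.115 F [ 0.9  0.2 -1. ] j6 1.8
[[-6.9, -11.8, -0.0, 0], [-9.5, -10.2, -0.1, 0], [-10.7, -8.4, -0.1, 0], [-11.8, -6.4, -0.1, 0], [-14.5, -4.2, -0.1, 0], [-14.3, -2.1, -0.1, 0], [-14.4, 0.2, -0.1, 0], [-14.1, 2.4, -0.1, 0], [-13.5, 4.5, -0.1, 0], [-12.5, 6.5, -0.1, 0]]
```

Request:
apply_moves(moves=[[[-7,-12,-0.1,0],[-9.5,-10.5,-0.1,0],[-11,-8.5,-0.1,0],[-12,-6.5,-0.1,0],[-14.5,-4.5,-0.1,0],[-14.5,-2.5,-0.1,0],[-14.5,0,-0.1,0],[-14,2.5,-0.1,0],[-13.5,4.5,-0.1,0],[-12.5,6.5,-0.1,0]]])

```text
clock: 28.2
eef_pos: [0.5218, 0.196, 0.1919]
tool_rot: [1.0, 0.007, 0.006, -0.002]
ft_force: [0.6, 0.3, -1.5]
grip_width: 0.0224
```

```bash
python3 fol2.py .000
```

```text
t 28.2 p [0.5218, 0.196, 0.1919] v [-0.1358, -0.065] az 0.8
watch 120.9 w 87.2 err mm 7.7 radial 7.3 tang 2.7 facez 0.1174 F [ 0.6  0.3 -1.5] j6 1.92
[[-9.5, 9.5, -0.2, 0], [-8.6, 11.0, -0.1, 0], [-6.8, 12.3, -0.1, 0], [-5.0, 13.4, -0.1, 0], [-4.8, 12.9, -0.1, 0], [-2.4, 13.5, -0.1, 0], [-0.4, 13.7, -0.1, 0], [1.6, 13.7, -0.0, 0], [3.5, 13.3, -0.0, 0], [5.4, 12.6, 0.0, 0]]
```

```bash
python3 - <<'E'
from wm import *
look(['side'])
E
python3 fol2.py .000
```

```text
side 28.2 122.5 pred 120.88717475842418
side 28.2 126.5 pred 120.88717475842418
[495.56 151.03  28.07] [-1.1  2.2 -0.8  1.5  1.5 -2.5]
t 28.25 p [0.5195, 0.1948, 0.192] v [0.0165, 0.0045] az 0.78
watch 128.3 w 87.5 err mm 11.2 radial 7.3 tang -8.5 facez 0.1175 F [-4.5 -1.6 -2.6] j6 1.92
[[-15.4, 14.8, -0.2, 0], [-8.0, 13.2, -0.1, 0], [-7.4, 14.8, -0.1, 0], [-5.2, 15.6, -0.1, 0], [-2.4, 13.2, -0.1, 0], [-0.7, 13.9, -0.1, 0], [1.4, 13.8, -0.0, 0], [3.4, 13.4, -0.0, 0], [5.3, 12.8, 0.0, 0], [7.0, 11.8, 0.0, 0]]
```

Request:
apply_moves(moves=[[[-15.5,15,-0.2,0],[-8,13,-0.1,0],[-7.5,15,-0.1,0],[-5,15.5,-0.1,0],[-2.5,13,-0.1,0],[-1,14,-0.1,0],[1,14,0,0],[3,13.5,0,0],[5,13,0,0],[7,12,0,0]]])

```text
clock: 29.25
eef_pos: [0.4946, 0.0506, 0.1947]
tool_rot: [1.0, 0.008, 0.007, -0.003]
ft_force: [0.2, 2.0, -0.6]
grip_width: 0.0226
```

```bash
python3 fol2.py .000
```

```text
t 29.25 p [0.4946, 0.0506, 0.1947] v [0.0735, -0.1338] az 0.9
watch 213.8 w 83.4 err mm 1.5 radial 0.5 tang -1.4 facez 0.1202 F [ 0.2  2.  -0.6] j6 1.65
[[8.9, 10.8, 0.1, 0], [10.1, 9.6, 0.1, 0], [11.3, 8.0, 0.1, 0], [12.2, 6.3, 0.2, 0], [12.5, 4.3, 0.2, 0], [12.9, 2.5, 0.2, 0], [13.0, 0.6, 0.2, 0], [12.9, -1.2, 0.2, 0], [12.5, -3.0, 0.2, 0], [11.9, -4.8, 0.2, 0]]
```

Request:
apply_moves(moves=[[[9,10.5,0.3,0],[10,9.5,0.3,0],[11,7.5,0.3,0],[12,6,0.3,0],[12.5,4,0.3,0],[12.5,2,0.3,0],[12.5,0,0.3,0],[12.5,-2,0.3,0],[12,-3.5,0.3,0],[11.5,-5.5,0.3,0]]])

```text
clock: 30.25
eef_pos: [0.6223, 0.0143, 0.1909]
tool_rot: [1.0, 0.005, 0.008, -0.002]
ft_force: [-0.1, -0.5, -2.6]
grip_width: 0.0227
```

```bash
python3 fol2.py .000
```

```text
t 30.25 p [0.6223, 0.0143, 0.1909] v [0.1224, 0.0541] az 0.58
watch 295.3 w 79.5 err mm 1.0 radial 0.9 tang 0.4 facez 0.1164 F [-0.1 -0.5 -2.6] j6 1.58
[[10.8, -6.5, 0.2, 0], [9.8, -8.0, 0.2, 0], [8.5, -9.3, 0.2, 0], [7.2, -10.4, 0.2, 0], [5.9, -11.1, 0.1, 0], [4.3, -11.8, 0.1, 0], [2.7, -12.2, 0.1, 0], [1.0, -12.4, 0.1, 0], [-0.6, -12.4, 0.1, 0], [-2.3, -12.2, 0.0, 0]]
```

Request:
apply_moves(moves=[[[11,-6.5,0.2,0],[10,-8,0.2,0],[8.5,-9.5,0.2,0],[7,-10.5,0.2,0],[6,-11.5,0.1,0],[4,-12,0.1,0],[2.5,-12.5,0.1,0],[1,-12.5,0.1,0],[-0.5,-12.5,0.1,0],[-2.5,-12.5,0,0]]])

```text
clock: 31.25
eef_pos: [0.676, 0.1256, 0.1853]
tool_rot: [1.0, 0.004, 0.006, -0.002]
ft_force: [1.0, 0.1, -2.0]
grip_width: 0.0228
```

```bash
python3 fol2.py .000
```

```text
t 31.25 p [0.676, 0.1256, 0.1853] v [-0.0304, 0.1385] az 0.46
watch 12.9 w 75.7 err mm 2.1 radial -1.0 tang -1.9 facez 0.1108 F [ 1.   0.1 -2. ] j6 1.75
[[-3.5, -12.2, 0.0, 0], [-5.2, -11.6, -0.0, 0], [-6.5, -10.8, -0.0, 0], [-7.7, -9.8, -0.1, 0], [-9.0, -8.2, -0.1, 0], [-9.8, -7.0, -0.1, 0], [-10.6, -5.7, -0.1, 0], [-11.1, -4.3, -0.1, 0], [-11.5, -2.8, -0.1, 0], [-11.7, -1.3, -0.1, 0]]
```

Request:
apply_moves(moves=[[[-3.5,-12.5,-0.3,0],[-5,-12,-0.3,0],[-6.5,-11,-0.4,0],[-7.5,-10,-0.4,0],[-9,-8.5,-0.4,0],[-10,-7,-0.4,0],[-10.5,-6,-0.4,0],[-11,-4.5,-0.4,0],[-11.5,-3,-0.4,0],[-11.5,-1.5,-0.4,0]]])

```text
clock: 32.25
eef_pos: [0.5803, 0.2095, 0.1899]
tool_rot: [1.0, 0.005, 0.007, -0.003]
ft_force: [-0.3, 0.2, -1.0]
grip_width: 0.0228
```

```bash
python3 fol2.py .000
```

```text
t 32.25 p [0.5803, 0.2095, 0.1899] v [-0.1253, 0.015] az 0.61
watch 86.8 w 72.1 err mm 6.2 radial 4.1 tang 4.6 facez 0.1154 F [-0.3  0.2 -1. ] j6 1.91
[[-10.3, 1.2, -0.1, 0], [-10.5, 2.6, -0.2, 0], [-10.1, 4.0, -0.2, 0], [-9.6, 5.3, -0.2, 0], [-10.1, 5.4, -0.2, 0], [-9.0, 6.7, -0.2, 0], [-8.1, 7.7, -0.1, 0], [-7.1, 8.6, -0.1, 0], [-5.9, 9.4, -0.1, 0], [-4.7, 10.0, -0.1, 0]]
```

Request:
apply_moves(moves=[[[-10.5,1,-0.1,0],[-10.5,2.5,-0.2,0],[-10,4,-0.2,0],[-9.5,5.5,-0.2,0],[-10,5.5,-0.2,0],[-9,6.5,-0.2,0],[-8,7.5,-0.1,0],[-7,8.5,-0.1,0],[-6,9.5,-0.1,0],[-4.5,10,-0.1,0]]])

```text
clock: 33.25
eef_pos: [0.4843, 0.1465, 0.1925]
tool_rot: [1.0, 0.006, 0.008, -0.003]
ft_force: [0.1, 0.4, -1.9]
grip_width: 0.0226
```

```bash
python3 - <<'E'
from wm import *
st()
t=telemetry.get_obs()['clock']; x,_=fitw(); c=cam('side'); save(c,'rd.png'); print(t,thm(t,x)%360,holders(c))
x0,y0=190,150
cv2.imwrite('pics/rd_crop.png',cv2.resize(c['color'][y0:y0+130,x0:x0+160],None,fx=4,fy=4,interpolation=cv2.INTER_CUBIC)[:,:,::-1])
E
python3 fol2.py
```

```text
t 33.25 p [0.4843 0.1465 0.1925] xaz 0.7 zdir [ 0.0159  0.0057 -0.9999] j [ 0.29  0.27 -0.1   1.18  0.    1.85] F [ 0.1  0.4 -1.9] w 0.0226
33.25 157.05682172000206 [(70.0, 0.1015, 63)]
t 33.3 p [0.4835, 0.1449, 0.1925] v [0.01, 0.0093] az 0.62
watch 160.5 w 68.4 err mm 6.2 radial 3.2 tang -5.3 facez 0.118 F [-1.9 -0.9 -1.4] j6 1.85
[[-4.6, 14.3, -0.1, 0], [-0.8, 12.1, -0.1, 0], [-0.1, 12.5, -0.0, 0], [1.3, 12.3, -0.0, 0], [2.2, 10.5, -0.0, 0], [3.5, 10.4, 0.0, 0], [4.6, 9.8, 0.0, 0], [5.6, 9.2, 0.0, 0], [6.6, 8.5, 0.1, 0], [7.4, 7.6, 0.1, 0]]
```

View pics/rd_crop.png

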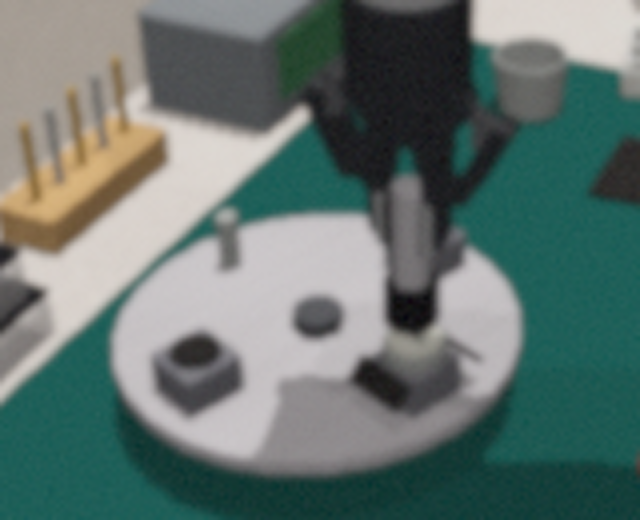

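The picture shows the black head at crop (412,305) directly over the white dial at (415,350). Reading position holds, and the holder at 70° puts the watch at 160°, 3° ahead of the prediction. I'll run one more second of following for margin, then return.

Request:
apply_moves(moves=[[[-5,15.5,0,0],[-1,13.5,0,0],[0,14,0,0],[1.5,12.5,0,0],[2.5,10.5,0,0],[3.5,10.5,0,0],[4.5,10,0,0],[5.5,9,0,0],[6.5,8.5,0,0],[7.5,7.5,0,0]]])

```text
clock: 34.3
eef_pos: [0.5139, 0.0251, 0.1927]
tool_rot: [1.0, 0.005, 0.009, -0.003]
ft_force: [0.2, 1.3, -2.1]
grip_width: 0.0225
```

```bash
python3 fol2.py | head -2; python3 - <<'E'
from h import *
st()
p=telemetry.get_obs()['eef_pos']; g=np.array([.457,-.258,.20])
# up a little, then over to the rest; jaws to az -72 (turn +72)
f=np.r_[0,smooth(19)]; z=[p[2]+.012]+[p[2]+.02]*19
rows([[*(p[:2]+(g[:2]-p[:2])*a),b] for a,b in zip(f,z)],[0]*2+[5]*14+[0]*4)
E
```

```text
t 34.3 p [0.5139, 0.0251, 0.1927] v [0.0803, -0.0829] az 0.52
watch 227.1 w 65.0 err mm 7.6 radial 2.9 tang 7.1 facez 0.1182 F [ 0.2  1.3 -2.1] j6 1.61
t 34.3 p [0.5139 0.0251 0.1927] xaz 0.52 zdir [ 0.0176  0.0056 -0.9998] j [ 0.05  0.29 -0.08  1.18  0.    1.61] F [ 0.2  1.3 -2.1] w 0.0225
[[0.2, -0.1, -12.0, 0], [-0.3, 2.2, -8.0, 0], [-1.4, 6.5, -0.1, 5], [-1.2, 10.3, -0.1, 5], [-0.5, 13.7, -0.1, 5], [0.9, 16.4, -0.1, 5], [2.6, 18.5, -0.2, 5], [4.6, 20.0, -0.2, 5], [6.8, 20.7, -0.2, 5], [8.8, 20.7, -0.2, 5], [10.7, 20.1, -0.2, 5], [12.3, 18.9, -0.2, 5], [13.4, 17.1, -0.2, 5], [14.0, 15.0, -0.2, 5], [13.9, 12.5, -0.2, 5], [13.2, 9.9, -0.1, 5], [11.6, 7.2, -0.1, 0], [8.8, 5.5, -0.1, 0], [5.6, 3.5, -0.1, 0], [2.0, 1.2, -0.0, 0]]
```

Request:
apply_moves(moves=[[[0,0,-10,0],[-1,4,-8,0],[-3,14,0,0],[-5,24,0,0],[-7,34,0,0],[-8,40,0,0],[-8,40,0,0],[-7,34,0,0],[-5,24,0,0],[-3,12,0,0]]])

```text
clock: 35.3
eef_pos: [0.4671, -0.2115, 0.2128]
tool_rot: [1.0, 0.008, 0.011, -0.002]
ft_force: [0.2, 0.7, -1.0]
grip_width: 0.0222
```

```bash
python3 - <<'E'
from h import *
o=st(); rows([[.456,-.257,.20],[.456,-.257,.09]])
E
```

```text
t 35.3 p [ 0.4671 -0.2115  0.2128] xaz 0.96 zdir [ 0.0219  0.0035 -0.9998] j [-0.43  0.27 -0.05  1.23  0.01  1.12] F [ 0.2  0.7 -1. ] w 0.0222
[[-12.1, 45.3, 12.4, 0], [-2.4, 0.3, 110.0, 0]]
```

Request:
apply_moves(moves=[[[-2,8,0,0],[-3,12,5,0],[-3,11,10,0],[-2,7,14,0],[-1,2,16,0],[0,0,16,0],[0,0,12,0],[0,0,8,0],[0,0,4,0],[0,0,0,0]]])

```text
clock: 36.3
eef_pos: [0.4566, -0.252, 0.1196]
tool_rot: [1.0, 0.012, 0.009, -0.003]
ft_force: [-0.6, 1.0, -1.9]
grip_width: 0.023
```

```bash
python3 - <<'E'
from h import *
o=st(); rows([[.455,-.257,o['eef_pos'][2]],[.455,-.257,.082]])
E
```

```text
t 36.3 p [ 0.4566 -0.252   0.1196] xaz 1.32 zdir [ 0.0189  0.0067 -0.9998] j [-0.51  0.37 -0.17  1.02  0.02  1.04] F [-0.6  1.  -1.9] w 0.023
[[-1.8, 4.9, -0.1, 0], [-0.7, 0.2, 37.6, 0]]
```

Request:
apply_moves(moves=[[[0,1,3,0],[0,1,6,0],[0,0,7,0],[0,0,6,0],[0,0,5,0],[0,0,3,0],[0,0,2,0],[0,0,1,0],[0,0,0,0],[0,0,0,0]]])

```text
clock: 37.3
eef_pos: [0.4589, -0.2546, 0.0854]
tool_rot: [1.0, 0.012, 0.011, -0.002]
ft_force: [0.9, -0.0, -0.7]
grip_width: 0.0228
```

```bash
python3 - <<'E'
from h import *
o=st()
E
```

```text
t 37.3 p [ 0.4589 -0.2546  0.0854] xaz 1.38 zdir [ 0.0223  0.0048 -0.9997] j [-0.51  0.41 -0.21  0.93  0.02  1.03] F [ 0.9 -0.  -0.7] w 0.0228
```

Request:
apply_moves(moves=[[[0,0,0.7,0],[0,0,0.7,0],[0,0,0.7,0],[0,0,0.7,0],[0,0,0.6,0],[0,0,0.5,0],[0,0,0.5,0],[0,0,0.3,0],[0,0,0,0],[0,0,0,0]]])

```text
clock: 38.3
eef_pos: [0.4594, -0.2548, 0.081]
tool_rot: [1.0, 0.012, 0.012, -0.002]
ft_force: [-0.1, 0.5, -1.8]
grip_width: 0.0228
```

```bash
python3 - <<'E'
from h import *
o=st(); c=cam('side'); cv2.imwrite('pics/rest.png',cv2.resize(c['color'][120:220,310:430],None,fx=5,fy=5,interpolation=cv2.INTER_CUBIC)[:,:,::-1])
E
```

```text
t 38.3 p [ 0.4594 -0.2548  0.081 ] xaz 1.38 zdir [ 0.0234  0.0042 -0.9997] j [-0.51  0.41 -0.22  0.92  0.02  1.03] F [-0.1  0.5 -1.8] w 0.0228
```

View pics/rest.png

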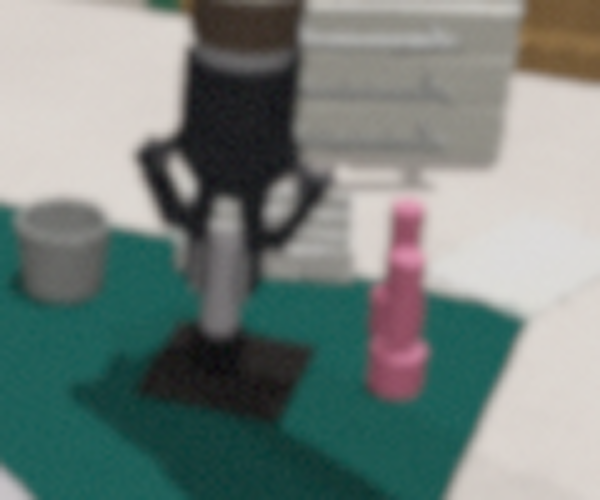

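The side view shows the pick-up upright over the pad at crop (225,340), with the pinks untouched. Fz of −1.8 N means it still hangs, so I'll ease it down further.

Request:
apply_moves(moves=[[[0,0,0.3,0],[0,0,0.3,0],[0,0,0.3,0],[0,0,0.2,0],[0,0,0.2,0],[0,0,0.1,0],[0,0,0,0],[0,0,0,0],[0,0,0,0],[0,0,0,0]]])

```text
clock: 39.35
eef_pos: [0.4595, -0.2548, 0.0808]
tool_rot: [1.0, 0.012, 0.012, -0.002]
ft_force: [0.2, 0.5, 1.2]
grip_width: 0.0226
```

```bash
python3 - <<'E'
from h import *
o=st()
E
```

```text
t 39.35 p [ 0.4595 -0.2548  0.0808] xaz 1.37 zdir [ 0.0241  0.0036 -0.9997] j [-0.51  0.41 -0.22  0.92  0.02  1.03] F [0.2 0.5 1.2] w 0.0226
```

Request:
apply_moves(moves=[[[0,0,0,0],[0,0,0,0],[0,0,0,0],[0,0,0,0],[0,0,0,0],[0,0,0,0],[0,0,0,0],[0,0,-3,0],[0,0,-6,0],[0,0,-10,0]]], hand=0.1)

```text
clock: 40.35
eef_pos: [0.4591, -0.2548, 0.0995]
tool_rot: [1.0, 0.012, 0.012, -0.002]
ft_force: [-0.1, 0.5, -0.2]
grip_width: 0.0469
```

Request:
apply_moves(moves=[[[0,0,-14,0],[0,0,-18,0],[0,0,-20,0],[0,0,-20,0],[0,0,-16,0],[0,0,-10,0],[0,0,-4,0],[0,0,0,0],[0,0,0,0],[0,0,0,0]]])

```text
clock: 41.35
eef_pos: [0.457, -0.2556, 0.2121]
tool_rot: [1.0, 0.012, 0.014, -0.0]
ft_force: [-0.6, 0.3, -0.6]
grip_width: 0.0469
```

```bash
python3 - <<'E'
from h import *
o=st(); c=cam('scene'); d=cam('side')
a=cv2.resize(c['color'][130:290,160:360],None,fx=2.5,fy=2.5); b=cv2.resize(d['color'][120:280,200:400],None,fx=2,fy=2.5)
cv2.imwrite('pics/fin.png',np.hstack([cv2.resize(a,(400,400)),cv2.resize(b,(400,400))])[:,:,::-1])
E
```

```text
t 41.35 p [ 0.457  -0.2556  0.2121] xaz 1.38 zdir [ 0.0288  0.0012 -0.9996] j [-0.52  0.29 -0.03  1.23  0.02  1.03] F [-0.6  0.3 -0.6] w 0.0469
```

View pics/fin.png

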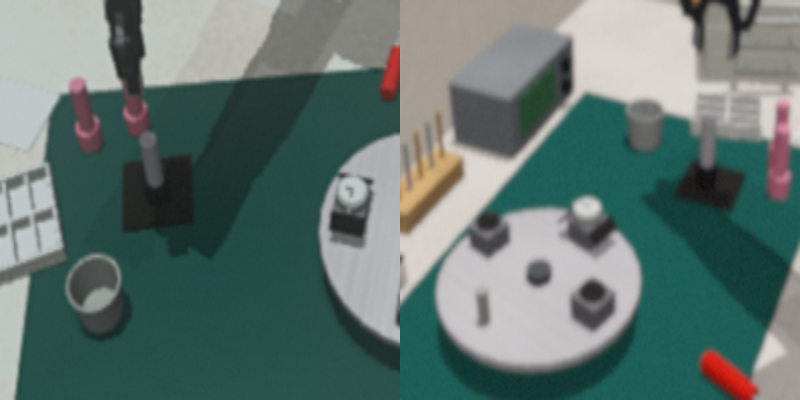

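The pick-up stands upright on the pad (left view at (155,165), right view at (707,160)). The gripper is clear, the carousel is still coasting, and everything else is in place. I'll hand the job in.

```bash
python3 -c "
from workcell import workorder
print(workorder.job_done())"
```

```text
the job is handed in; nothing more can be done
None
```

I picked up the pick-up, pushed the peg once, followed the watch, set the pick-up back on its rest and handed the job in at 41 s. There are two things to weigh: the push came out faster than planned, and I could only check the reading at intervals.

- **Coasting speed:** after the push the carousel turned at about 2.86 rad/s (0.45 turn/s), measured from the camera images. Tracing the slow-down back puts the peak at about 3.0 rad/s. That is under the half-turn limit of 3.14, but only just, and I had aimed for 2.1. I let it coast, untouched, to about 2.1 rad/s (a third of a turn per second) before the reading began.
- **Reading:** the first attempt, at about 20 s, drifted 21 to 37 mm off the watch, so I restarted it. From about 22.2 s to 34.3 s, checked once a second, the face was 17 mm off at the start and at most about 12 mm after that. Its height was 11 to 24 mm above the glass and the carousel turned between 2.0 and 1.1 rad/s. I did not measure within each second. At 33.25 s a camera check put the watch 3° (5 mm) ahead of my prediction, and the picture showed the head over the dial.
- **Set-down:** the downward load came off before I let go. The last pictures show the pick-up upright on the pad, the gripper clear, the carousel still coasting, and the pink look-alikes, the cup and the tray in place. The loupe and jar were outside those last pictures, and the arm never went near them.

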